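# Find the rocking foot of an instrument base and chock it

### The arm

A 7-joint arm with a two-finger parallel gripper is mounted at the origin on the work surface. World frame = base frame: x ahead of the robot, y to its left, z up, the work surface at z = 0. Lengths are in m, angles in rad, forces in N, time in s.
With the tool pointing down it reaches from about 0.4 to 0.9 m from the base axis. Payload 5.5 kg.
Tool frame: the origin (TCP) lies at the very end of the fingers, on their centre line; the grasp point (between the pads) lies 19 mm behind it (ctrl.hold_point_z is the distance from the TCP to the grasp point, in m); z points along the fingers, y is the direction in which the jaws open and shut (so a half turn about z gives the same grasp; the last joint's range is limited). The gripper opens to 92 mm and grips with 3 to 60 N. Pads are 19 mm wide; open, the fingers measure 130 mm over their backs; the gripper's body (75 mm by 190 mm) begins 47 mm behind the grasp point.
Start: joints at [-1.053, 0.501, -0.427, 1.55, 0.221, 1.138, -0.21], TCP at [0.164, 0.629, 0.227] pointing down, gripper open.
Joint ranges: [-2.88, 2.88], [-0.31, 2.03], [-1.54, 1.56], [0.2, 2.42], [-1.41, 4.55], [0.19, 2.02], [-2.57, 2.57]. Speed limits (rad/s): [2.57, 2.57, 3.14, 3.14, 3.14, 3.14, 3.14].

### API

Orientations are given as a unit quaternion [x, y, z, w].
In Python, from cell import ctrl, snapshot, camera_info gives the robot as it stands. The module is installed in compiled form; this text tells all that it offers.
- The arm moves only by the tool step_arm, never from a script. Its argument "increments" is a list of rows, each an object of numbers: "x", "y", "z": the shift along the tool's x, y, z in units of 25 mm (1.0 is 25 mm); "rx", "ry", "rz": the turn, a rotation vector about the tool's x, y, z in units of 0.15 rad (1.0 is 0.15 rad); "gripper": the opening, from 0 (shut) to 1 (fully open). A call has exactly 8 rows; each row shifts and turns the commanded pose from where the row before left it, along the tool's axes as they then stand; what a row does not reach is not made up. A row lasts 1/8 s, in which the tool goes at most 62.5 mm and 10.7 degrees, less where a joint would pass 70% of its speed; a pose out of reach is approached as far as the arm can. A call with a number of a shift or a turn outside -1 to 1 is refused whole. A call with a gripper value outside its range is refused whole. The fingers move at their own pace and stop on an object; "grip_force" is the grip in N (left out, the last holds). Time passes only in rows, so rows that do not move let the fingers close, or fill a call up. It gives the time, the measured TCP pose, the force and the opening at its end, in the units of the state.
- ctrl.get_obs(): the state, without advancing time (a new reading comes with each control period).
- snapshot(name): name is "scene" or "top"; returns the picture (480x640x3 uint8, red, green, blue); there is no depth.
- camera_info(name): a dict with "fov_y" (degrees; the focal length in pixels is half the picture's height over the tangent of half this angle, whatever the lens; pixels are square), "cx", "cy" (the principal point, pixels), "xyz" and "attitude" of the camera in the world. Camera axes: x right, y up, looking along -z (the intrinsics and any distortion apply to the point x, -y, -z); pixel columns grow to the right and rows downward; lengths in m; the calibration is good to about 2 mm. A picture is of the moment at which its call begins. camera_info takes no time and is no camera call.
- ctrl.finish_job(): hands the job in, once; it reports no verdict.
The state is a dict: "t": time; "joint_positions": joint angles; "qvel": joint speeds; "joint_torque": joint torques, N m; "eef_pos": TCP position; "ee_rot": TCP orientation; "ft_force": force on the tool from outside, world axes, zero at the start; "wrist_torque": the same for the moment, N m; "grip_width": finger opening in m.
Only numpy, scipy, OpenCV 4.12 (cv2) and the standard library are available. Lean on these libraries where they do the work, as an engineer would, in place of code of your own. Each camera call takes 0.05 s, during which the arm holds its last target.

### The job

The square instrument base standing on the dark surface plate rocks, because one of its four feet is a little short. Press its corners gently one after another (a few newtons will do, never over 30 N, and without shoving it out of place) until you feel and rock the one that gives way; then slide the tapered wedge under that foot only until it is firmly snug, so that the base stands level and no longer rocks. Let go of the wedge and press that corner once more to confirm that it is firm; leave the other things on the bench alone.

Things in the scene. Friction and masses are not known exactly. Their poses are not given: they have to be found in the camera images.
- slab: dark flat surface plate, fixed to the bench, 360 x 660 mm (x, y), 30 mm high; origin at the centre of its underside, so its flat top is at z = 30 mm of its frame. The base, the wedge, the tape roll and the slide case stand on it.
- base: square steel instrument base, 96 x 96 mm, about 1.6 kg, loose, any yaw. Origin: centre of the square, level with the soles of the full-length feet, z up, x and y along its sides. Plate underside at z = 20, flat top at z = 30 mm. Round feet, 14 mm in diameter, under the corners at x, y = +-38 mm. A round head, 44 mm in diameter, stands in the middle of the top up to z = 60 mm.
- base_top (a point): centre of the base plate's top face, 30 mm above the base's origin; the corners over the feet are free to be pressed. One foot is 3 to 5.5 mm short; looks and pose do not tell which: the base rests level on the other three. About 1.5 to 5 N over the short foot tips that corner down by the gap, and it springs back; the others are firm at once.
- wedge: grey plastic wedge, 60 g, loose, 24 mm wide. Origin at the underside, below the middle of its tab; x points to the thin tip (x = 52 mm, 1.5 mm thick). The flat ramp rises from there at 3 mm in 20 mm to 7.5 mm thick at x = 12 mm; then flat to the rear end at x = -12 mm. An upright tab to grip, 20 mm long (x), 12 mm thick (y), reaches from 7.5 to 41.5 mm above the underside.
- wedge_tip (a point): middle of the wedge's thin edge, at the underside. It goes under a foot from outside the base, tip first, flat on the surface plate. It slides freely until the ramp meets the foot's outer edge; the push then climbs past 3 N within a few mm, and it stays put when let go. Pushed on regardless, it lifts the base out of level or shoves it.
- tape_roll: bystander: roll of paper tape lying flat on the surface plate, 80 mm outside diameter, 24 mm high; origin at the centre of its underside
- slide_case: bystander: small black case, 78 x 32 x 12 mm, lying on the surface plate; origin at the centre of its underside
- duster_can: bystander: tall white can, 64 mm in diameter, 190 mm high, on the bench; origin at the centre of its underside
- drink_can: bystander: green drink can, 66 mm in diameter, 115 mm high, on the bench; origin at the centre of its underside
- screwdriver: bystander: screwdriver lying on the bench; origin at its underside
Not all that is in view belongs to the job. What is shaped like the base but yellow is not meant. Of the things that look like the wedge, the smaller one is meant.

How it is judged:
By the outcome, as a careful person would: the job done as asked, in the order asked, and still so for the second after the job is handed in, with the robot touching nothing.
It also fails if it takes over 72 s, if anything falls off the work surface, if the arm or the gripper's body presses on something with over 40 N, if the wrist force passes 120 N, or if a joint passes its speed limit or range.

## Working session

There is one attempt and no reset: what is moved stays moved. The work goes in short steps, Python scripts to look and compute and a tool call to move; the robot and the scene stay as the last step left them, time stands still between calls to the robot, and variables do not carry over. Pictures are saved under pics/ and viewed, and the job is handed in when it is done.

Besides the shell and the picture viewer there is one more tool, called as name([rows], argument=value, ...), one row to a line, values as JSON. step_arm: Moves the arm, as the interface text tells. Its arguments: {"type":"object","properties":{"increments":{"type":"array"},"grip_force":{"type":"number"}},"required":["increments"]}

```bash
mkdir -p pics
python3 - <<'E'
from cell import ctrl,snapshot,camera_info
import cv2
for n in("scene","top"):
    im=snapshot(n); cv2.imwrite(f"pics/{n}0.png",im[:,:,::-1]); print(camera_info(n))
o=ctrl.get_obs(); print(o, ctrl.hold_point_z)
E
```

```text
{'fov_y': 51.97230562187421, 'cx': 321.72333694421826, 'cy': 243.63859156243353, 'xyz': array([1.06529402, 0.1706483 , 0.99096584]), 'attitude': array([0.17689554, 0.21716205, 0.76109094, 0.58505487])}
{'fov_y': 46.84838051821681, 'cx': 319.2011645113182, 'cy': 243.21775895106228, 'xyz': array([0.22845734, 0.03167096, 1.53464334]), 'attitude': array([ 0.0624542 , -0.05637358, -0.70288581,  0.70630944])}
{'t': 0.1, 'joint_positions': array([-1.05279623,  0.50177349, -0.42681646,  1.55135405,  0.22082876,
        1.13828608, -0.21032756]), 'qvel': array([-5.85725656e-05, -3.24156572e-03,  1.35154483e-03, -2.45641514e-03,
       -2.56238742e-04, -1.48138931e-03,  1.41342014e-03]), 'joint_torque': array([-1.06882563e-02, -5.67880332e+01, -5.83799958e+00, -2.79913795e+01,
       -6.90105488e-02,  2.41566991e-02,  3.21727873e-05]), 'eef_pos': array([0.16371342, 0.62839098, 0.22576712]), 'ee_rot': array([ 1.27034606e-01,  9.91897895e-01, -8.69774055e-04, -1.34955069e-04]), 'ft_force': array([-0.6055377 , -0.13595572,  0.62212711]), 'wrist_torque': array([-1.81309975e-02, -3.52869280e-02, -4.27435281e-05]), 'grip_width': 0.09225734385647483} 0.0188
```

View pics/scene0.png

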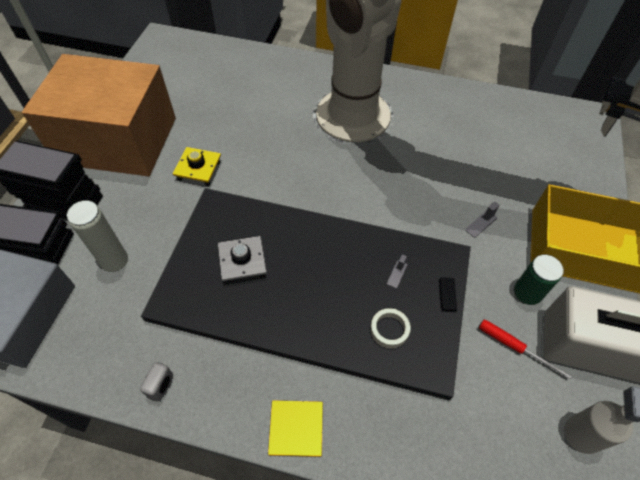

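View pics/top0.png

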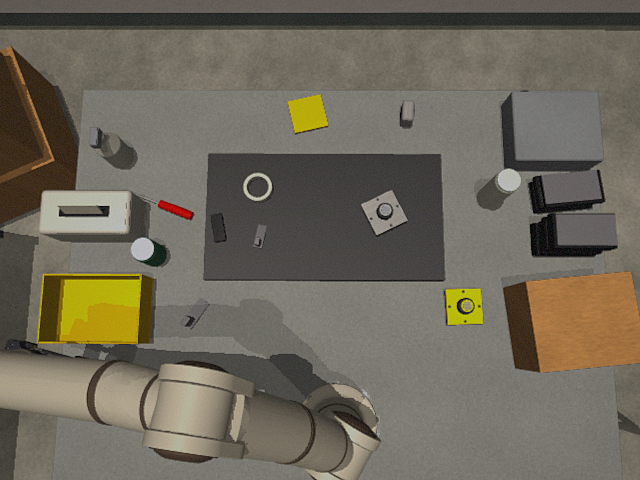

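The scene view shows the steel base at about (242,258), with a yellow lookalike at (197,165). There are two grey wedges: one on the plate at (398,271) and one on the bench at (484,219). In the top view these are base (385,212), plate wedge (260,236) and bench wedge (195,315). I'll enlarge them next.

```bash
cat > h.py <<'E'
import numpy as np,cv2
from scipy.spatial.transform import Rotation as R
from cell import ctrl,snapshot,camera_info
def ray(n,u,v):
    c=camera_info(n); f=240/np.tan(np.radians(c['fov_y']/2))
    d=np.array([(u-c['cx'])/f,-(v-c['cy'])/f,-1.]); return np.array(c['xyz']),R.from_quat(c['attitude']).apply(d)
def px(n,u,v,z):
    o,d=ray(n,u,v); return o+d*(z-o[2])/d[2]
def proj(n,p):
    c=camera_info(n); f=240/np.tan(np.radians(c['fov_y']/2))
    q=R.from_quat(c['attitude']).inv().apply(np.array(p)-c['xyz']); return np.stack([c['cx']+f*q[...,0]/-q[...,2],c['cy']-f*q[...,1]/-q[...,2]],-1)
def crop(im,x0,y0,w,h,s,name,grid=10):
    c=cv2.resize(im[y0:y0+h,x0:x0+w,::-1],None,fx=s,fy=s,interpolation=cv2.INTER_CUBIC)
    for u in range((x0//grid+1)*grid,x0+w,grid):
        cv2.line(c,(int((u-x0+.5)*s),0),(int((u-x0+.5)*s),6),(0,255,255),1); cv2.putText(c,str(u),(int((u-x0)*s),18),0,.4,(0,255,255),1)
    for v in range((y0//grid+1)*grid,y0+h,grid):
        cv2.line(c,(0,int((v-y0+.5)*s)),(6,int((v-y0+.5)*s)),(0,255,255),1); cv2.putText(c,str(v),(8,int((v-y0+.5)*s)+4),0,.4,(0,255,255),1)
    cv2.imwrite(name,c)
E
python3 - <<'E'
from h import *
t=cv2.imread('pics/top0.png')[:,:,::-1]; s=cv2.imread('pics/scene0.png')[:,:,::-1]
a=[(t,355,185,60,55,6),(t,170,215,110,120,3.5),(s,205,225,75,65,5),(s,380,195,130,100,3.5)]
ims=[]
for i,(im,x,y,w,h,sc) in enumerate(a):
    crop(im,x,y,w,h,sc,f'pics/c{i}.png'); ims.append(cv2.resize(cv2.imread(f'pics/c{i}.png'),(400,int(400*h/w))) if 0 else cv2.imread(f'pics/c{i}.png'))
def st(a,b):
    h=max(a.shape[0],b.shape[0]); o=np.zeros((h,a.shape[1]+b.shape[1],3),np.uint8); o[:a.shape[0],:a.shape[1]]=a;o[:b.shape[0],a.shape[1]:]=b; return o
cv2.imwrite('pics/ct.png',st(ims[0],ims[1])); cv2.imwrite('pics/cs.png',st(ims[2],ims[3]))
for n,pts in (('top',[(209,153),(441,154),(443,279),(204,280)]),('scene',[(208,191),(470,246),(450,391),(146,319)])):
    P=[px(n,u,v,.03) for u,v in pts]; print(n,np.round(P,3).tolist(),[round(np.linalg.norm(P[i]-P[i-1]),3) for i in range(4)])
E
```

```text
top [[0.742, 0.36, 0.03], [0.741, -0.298, 0.03], [0.387, -0.292, 0.03], [0.381, 0.359, 0.03]] [np.float64(0.362), np.float64(0.657), np.float64(0.355), np.float64(0.651)]
scene [[0.393, -0.281, 0.03], [0.385, 0.364, 0.03], [0.733, 0.358, 0.03], [0.747, -0.278, 0.03]] [np.float64(0.354), np.float64(0.644), np.float64(0.348), np.float64(0.636)]
```

View pics/ct.png

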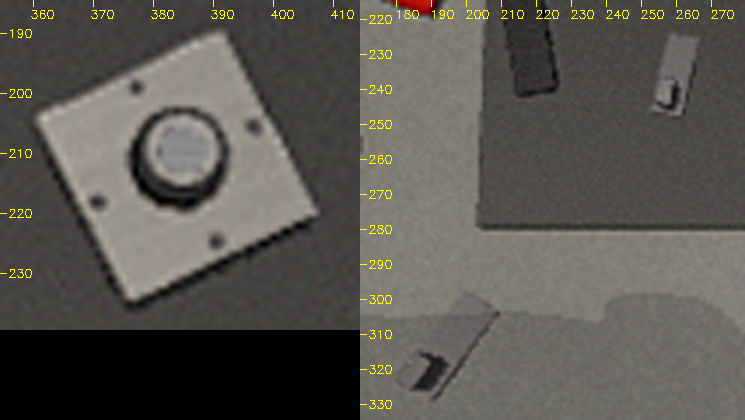

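View pics/cs.png

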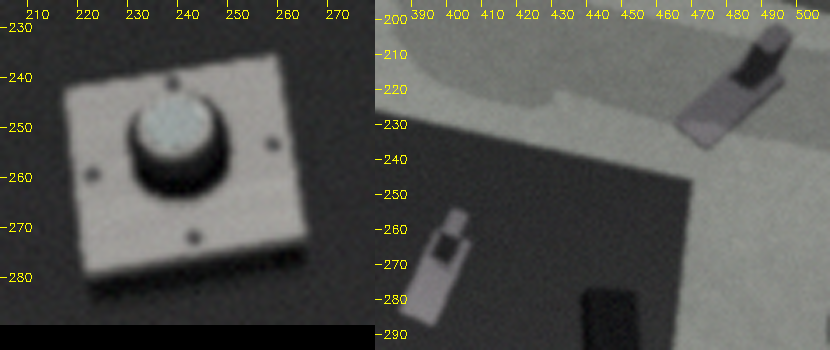

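Run:
```python
from h import *
t=cv2.imread('pics/top0.png')[:,:,::-1]; s=cv2.imread('pics/scene0.png')[:,:,::-1]
crop(t,243,215,34,40,12,'pics/w_t.png'); crop(s,380,248,34,48,12,'pics/w_s.png')
a=cv2.imread('pics/w_t.png');b=cv2.imread('pics/w_s.png')
o=np.zeros((600,820,3),np.uint8);o[:a.shape[0],:a.shape[1]]=a;o[:b.shape[0],410:410+b.shape[1]]=b
cv2.imwrite('pics/w.png',o)
```

```text
(no output)
```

View pics/w.png

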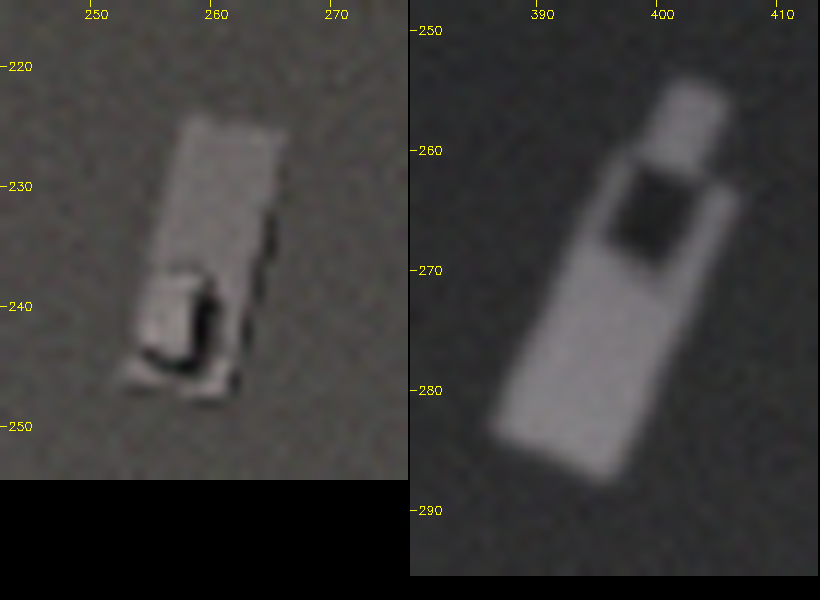

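The plate wedge is about 64 mm long, and the bench one is clearly longer. So the one on the plate is the smaller and is the one meant. Its tip points up in the top image (224) and down-left in the scene (285). Next I fit the poses jointly.

```bash
cat > fit.py <<'E'
from h import *
from scipy.optimize import least_squares
S=[(.18,.33),(.18,-.33),(-.18,-.33),(-.18,.33)]
slab=np.array([(x,y,.03) for x,y in S])
obs={'top':[('s',slab,[(209,153),(441,154),(443,279),(204,280)])],
     'scene':[('s',slab[[2,3,0,1]],[(208,191),(470,246),(450,391),(146,319)])]}
b=np.array([(.048,.048,.03),(.048,-.048,.03),(-.048,-.048,.03),(-.048,.048,.03)])
# top view: left=+y, up=+x
obs['top'].append(('b',b,[(360.5,204.3),(391.5,189.7),(407.5,219.8),(376.5,234.6)]))
obs['scene'].append(('b',b[[3,0,1,2]],[(265.7,271.7),(221.9,279.1),(217.5,242.1),(259.5,235.5)]))
w=np.array([(.052,.012,.0015),(.052,-.012,.0015),(-.012,-.012,.0075),(-.012,.012,.0075)])
obs['top'].append(('w',w,[(258.5,224.3),(266.4,225.3),(261.8,247.6),(252.7,246)]))
obs['scene'].append(('w',w[[1,0,3]],[(386.3,283.3),(396.3,287.5),(407,263.3)]))
def T(k,p,q):
    x,y,a=q; z={'s':0,'b':.03,'w':.03}[k]
    return np.stack([x+np.cos(a)*p[:,0]-np.sin(a)*p[:,1],y+np.sin(a)*p[:,0]+np.cos(a)*p[:,1],p[:,2]+z],-1)
def pr(n,P,k):
    c=camera_info(n); f=240/np.tan(np.radians(c['fov_y']/2)); uv=proj(n,P)
    m=(uv-[c['cx'],c['cy']])/f; r2=(m**2).sum(-1,keepdims=True); return (uv-[c['cx'],c['cy']])*(1+k*r2)+[c['cx'],c['cy']]
def res(v,full=False):
    q={'s':v[0:3],'b':v[3:6],'w':v[6:9]}; k={'top':v[9],'scene':v[10]}; o={'top':v[11:13],'scene':v[13:15]}; r=[]
    for n in obs:
        for kk,p,uv in obs[n]: r.append(((pr(n,T(kk,p,q[kk]),k[n])+o[n]-np.array(uv)),kk,n))
    if full: return r
    return np.concatenate([a.ravel() for a,_,_ in r]+[v[11:]*1.0])
v0=[.565,.03,0,.58,-.13,.4,.5,.2,0,0,0]+[0]*4
s=least_squares(res,v0,loss='soft_l1')
if __name__=='__main__':
    print(np.round(s.x,4)); 
    for a,k,n in res(s.x,True): print(k,n,np.round(a,1).tolist())
E
python3 fit.py
```

```text
[ 0.5647  0.036   0.0049  0.5659 -0.1296  0.228   0.4836  0.2146 -0.1918
 -0.1493 -0.2139  0.7412  0.0685  0.7983  0.5172]
s top [[-0.7, 0.8], [-2.2, -0.6], [0.8, -0.1], [-0.5, -1.0]]
b top [[2.4, -5.1], [5.3, 2.1], [-2.1, 5.3], [-5.3, -1.8]]
w top [[-0.1, -0.1], [0.5, 0.5], [-0.1, 0.2], [0.5, 0.1]]
s scene [[-1.7, -1.9], [-1.4, 0.0], [0.1, 1.2], [0.6, -3.8]]
b scene [[-0.3, -32.5], [39.6, -2.7], [0.2, 32.7], [-35.9, 2.4]]
w scene [[0.2, 0.1], [0.2, 0.1], [0.0, 0.4]]
```

```bash
sed -i 's/b\[\[3,0,1,2\]\]/b[[0,1,2,3]]/' fit.py; python3 fit.py
```

```text
Traceback (most recent call last):
  File "fit.py", line 27, in <module>
    s=least_squares(res,v0,loss='soft_l1')
  File "fit.py", line 23, in res
    for kk,p,uv in obs[n]: r.append(((pr(n,T(kk,p,q[kk]),k[n])+o[n]-np.array(uv)),kk,n))
                                      ~~^^^^^^^^^^^^^^^^^^^^^^
  File "fit.py", line 18, in pr
    c=camera_info(n); f=240/np.tan(np.radians(c['fov_y']/2)); uv=proj(n,P)
                                                                 ~~~~^^^^^
  File "h.py", line 10, in proj
    c=camera_info(n); f=240/np.tan(np.radians(c['fov_y']/2))
ValueError: time passes only in moves, steps and waits
```

```bash
sed -i 's/from cell import ctrl,snapshot,camera_info/from cell import ctrl,snapshot,camera_info as _ci\nimport functools\ncamera_info=functools.lru_cache(_ci)/' h.py; python3 fit.py
```

```text
[ 0.5649  0.0363  0.0051  0.5666 -0.1304  0.4608  0.4838  0.2148 -0.1899
 -0.1772 -0.2098  0.6483  0.1343  0.5589  0.3906]
s top [[-0.7, 1.0], [-2.7, -0.5], [0.4, -0.2], [-0.6, -1.0]]
b top [[0.2, -0.2], [0.2, -0.5], [0.3, 0.0], [0.2, 0.5]]
w top [[-0.2, -0.1], [0.3, 0.5], [-0.2, 0.2], [0.4, 0.1]]
s scene [[-2.0, -2.0], [-1.4, -0.0], [0.2, 1.2], [0.4, -3.8]]
b scene [[0.1, -0.0], [0.1, -0.0], [0.4, 0.3], [0.2, -0.0]]
w scene [[0.1, 0.1], [0.1, 0.1], [-0.1, 0.4]]
```

Poses from the fit: base (0.567, -0.130) with yaw 26.4°, wedge (0.484, 0.215) with yaw -10.9°. Residuals are under 0.5 px on both. I'm heading over with the fingers shut.

```bash
cat > go.py <<'E'
# usage: go.py x y z [yaw_deg of tool y axis]
import sys
from h import *
def main(a):
    o=ctrl.get_obs(); r=R.from_quat(o['ee_rot']); M=r.as_matrix()
    yy=np.degrees(np.arctan2(M[1,1],M[0,1])); print('t',round(o['t'],2),'pos',np.round(o['eef_pos'],4),'yawY',round(yy,2),'tilt',np.round(M[:2,2],4),'F',np.round(o['ft_force'],2),'w',round(o['grip_width'],4))
    if len(a)>=3:
        d=M.T@(np.array(a[:3])-o['eef_pos']); print('units xyz total',np.round(d/.025,2))
        if len(a)>3:
            e=(a[3]-yy+90)%180-90; print('rz total units',round(-np.radians(e)/.15,2))
main([float(v) for v in sys.argv[1:]])
E
python3 go.py 0.584 -0.08 0.12 71.4
python3 - <<'E'
from h import *
for nm,u,v,z in (('duster',507,180,.19),('drink',145,250,.115),('tape',258,187,.054),('case',218,228,.042)): print(nm,np.round(px('top',u,v,z),3))
E
```

```text
t 0.1 pos [0.1637 0.6284 0.2258] yawY 75.4 tilt [-0.0005 -0.0017] F [-0.61 -0.14  0.62] w 0.0923
units xyz total [-23.41 -23.18   4.27]
rz total units 0.47
duster [ 0.619 -0.425  0.19 ]
drink [0.45  0.498 0.115]
tape [0.637 0.215 0.054]
case [0.523 0.324 0.042]
```

step_arm([
  {"x": -1, "y": -1, "gripper": 0, "rz": 0.4},
  {"x": -1, "y": -1, "gripper": 0},
  {"x": -1, "y": -1, "gripper": 0},
  {"x": -1, "y": -1, "gripper": 0},
  {"x": -1, "y": -1, "gripper": 0},
  {"x": -1, "y": -1, "gripper": 0},
  {"x": -1, "y": -1, "gripper": 0},
  {"x": -1, "y": -1, "gripper": 0},
], grip_force=10)

```text
$.increments[0]: bad value
```

step_arm([
  {"x": -1, "y": -1, "gripper": 0},
  {"x": -1, "y": -1, "gripper": 0},
  {"x": -1, "y": -1, "gripper": 0},
  {"x": -1, "y": -1, "gripper": 0},
  {"x": -1, "y": -1, "gripper": 0},
  {"x": -1, "y": -1, "gripper": 0},
  {"x": -1, "y": -1, "gripper": 0},
  {"x": -1, "y": -1, "gripper": 0},
])

```text
$.increments[0]: bad value
```

```bash
python3 go.py 0.584 -0.08 0.08 71.4
```

```text
t 0.1 pos [0.1637 0.6284 0.2258] yawY 75.4 tilt [-0.0005 -0.0017] F [-0.61 -0.14  0.62] w 0.0923
units xyz total [-23.41 -23.17   5.87]
rz total units 0.47
```

step_arm([
  {"x": -1, "y": -1, "z": 0, "rx": 0, "ry": 0, "rz": 0.4, "gripper": 0},
  {"x": -1, "y": -1, "z": 0, "rx": 0, "ry": 0, "rz": 0, "gripper": 0},
  {"x": -1, "y": -1, "z": 0, "rx": 0, "ry": 0, "rz": 0, "gripper": 0},
  {"x": -1, "y": -1, "z": 0, "rx": 0, "ry": 0, "rz": 0, "gripper": 0},
  {"x": -1, "y": -1, "z": 0, "rx": 0, "ry": 0, "rz": 0, "gripper": 0},
  {"x": -1, "y": -1, "z": 0, "rx": 0, "ry": 0, "rz": 0, "gripper": 0},
  {"x": -1, "y": -1, "z": 0, "rx": 0, "ry": 0, "rz": 0, "gripper": 0},
  {"x": -1, "y": -1, "z": 0, "rx": 0, "ry": 0, "rz": 0, "gripper": 0},
], grip_force=10)

```text
t: 1.1
eef_pos: [0.2942, 0.3766, 0.2264]
ee_rot: [0.157, 0.988, -0.0, -0.0]
ft_force: [0.7, -0.0, 0.3]
grip_width: 0.0163
```

```bash
python3 go.py 0.584 -0.08 0.08 71.4
```

```text
t 1.1 pos [0.2942 0.3766 0.2264] yawY 71.96 tilt [-0.0003 -0.0004] F [ 0.72 -0.04  0.33] w 0.0163
units xyz total [-16.68 -13.77   5.86]
rz total units 0.07
```

step_arm([
  {"x": -1, "y": -0.85, "z": 0, "rx": 0, "ry": 0, "rz": 0, "gripper": 0},
  {"x": -1, "y": -0.85, "z": 0, "rx": 0, "ry": 0, "rz": 0, "gripper": 0},
  {"x": -1, "y": -0.85, "z": 0, "rx": 0, "ry": 0, "rz": 0, "gripper": 0},
  {"x": -1, "y": -0.85, "z": 0, "rx": 0, "ry": 0, "rz": 0, "gripper": 0},
  {"x": -1, "y": -0.85, "z": 0, "rx": 0, "ry": 0, "rz": 0, "gripper": 0},
  {"x": -1, "y": -0.85, "z": 0, "rx": 0, "ry": 0, "rz": 0, "gripper": 0},
  {"x": -1, "y": -0.85, "z": 0, "rx": 0, "ry": 0, "rz": 0, "gripper": 0},
  {"x": -1, "y": -0.85, "z": 0, "rx": 0, "ry": 0, "rz": 0, "gripper": 0},
])

```text
t: 2.1
eef_pos: [0.4317, 0.1533, 0.2265]
ee_rot: [0.157, 0.988, -0.0, -0.0]
ft_force: [0.3, -0.1, 0.3]
grip_width: 0.0005
```

step_arm([
  {"x": -1, "y": -0.85, "z": 0.8, "rx": 0, "ry": 0, "rz": 0, "gripper": 0},
  {"x": -1, "y": -0.85, "z": 0.8, "rx": 0, "ry": 0, "rz": 0, "gripper": 0},
  {"x": -1, "y": -0.85, "z": 0.8, "rx": 0, "ry": 0, "rz": 0, "gripper": 0},
  {"x": -1, "y": -0.85, "z": 0.8, "rx": 0, "ry": 0, "rz": 0, "gripper": 0},
  {"x": -1, "y": -0.85, "z": 0.8, "rx": 0, "ry": 0, "rz": 0, "gripper": 0},
  {"x": -1, "y": -0.85, "z": 0.6, "rx": 0, "ry": 0, "rz": 0, "gripper": 0},
  {"x": -1, "y": -0.85, "z": 0.3, "rx": 0, "ry": 0, "rz": 0, "gripper": 0},
  {"x": -0.7, "y": -0.6, "z": 0, "rx": 0, "ry": 0, "rz": 0, "gripper": 0},
])

```text
t: 3.1
eef_pos: [0.5635, -0.0624, 0.1032]
ee_rot: [0.157, 0.988, -0.0, -0.001]
ft_force: [-0.5, -0.2, 0.1]
grip_width: 0.0006
```

```bash
python3 go.py 0.585 -0.077 0.066 71.4
```

```text
t 3.1 pos [ 0.5635 -0.0624  0.1032] yawY 71.9 tilt [-0.0021 -0.0001] F [-0.45 -0.2   0.11] w 0.0006
units xyz total [-1.   -0.29  1.49]
rz total units 0.06
```

step_arm([
  {"x": -0.5, "y": -0.2, "z": 0.5, "rx": 0, "ry": 0, "rz": 0, "gripper": 0},
  {"x": -0.3, "y": 0, "z": 0.4, "rx": 0, "ry": 0, "rz": 0, "gripper": 0},
  {"x": 0, "y": 0, "z": 0.3, "rx": 0, "ry": 0, "rz": 0, "gripper": 0},
  {"x": 0, "y": 0, "z": 0, "rx": 0, "ry": 0, "rz": 0, "gripper": 0},
  {"x": 0, "y": 0, "z": 0, "rx": 0, "ry": 0, "rz": 0, "gripper": 0},
  {"x": 0, "y": 0, "z": 0, "rx": 0, "ry": 0, "rz": 0, "gripper": 0},
  {"x": 0, "y": 0, "z": 0, "rx": 0, "ry": 0, "rz": 0, "gripper": 0},
  {"x": 0, "y": 0, "z": 0, "rx": 0, "ry": 0, "rz": 0, "gripper": 0},
])

```text
t: 4.1
eef_pos: [0.5814, -0.0719, 0.0744]
ee_rot: [0.157, 0.988, 0.0, 0.0]
ft_force: [-0.6, -0.1, -0.3]
grip_width: 0.0008
```

```bash
python3 go.py 0.585 -0.077 0.061 71.4
python3 - <<'E'
from h import *
im=snapshot('scene'); crop(im,180,160,130,130,4.5,'pics/p1.png');
E
```

```text
t 4.1 pos [ 0.5814 -0.0719  0.0744] yawY 71.96 tilt [ 0.0003 -0.    ] F [-0.56 -0.11 -0.27] w 0.0008
units xyz total [-0.2  -0.15  0.54]
rz total units 0.07
```

View pics/p1.png

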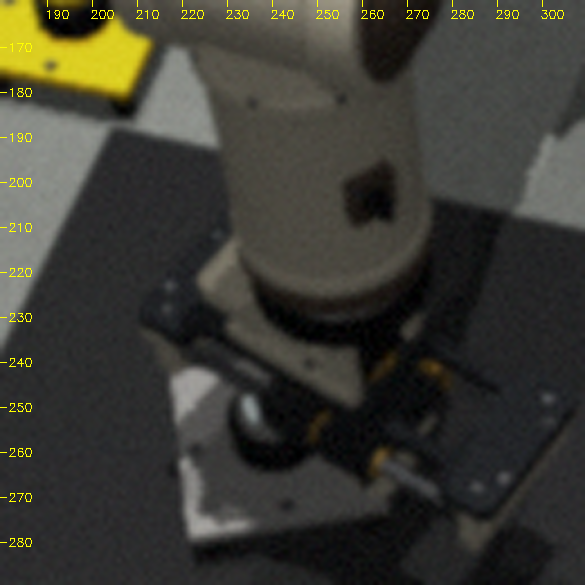

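The picture shows the shut fingers over the right-hand corner of the base, near pixel (262,258). I'm lowering in small steps.

step_arm([
  {"x": -0.15, "y": -0.15, "z": 0.2, "rx": 0, "ry": 0, "rz": 0, "gripper": 0},
  {"x": 0, "y": 0, "z": 0.2, "rx": 0, "ry": 0, "rz": 0, "gripper": 0},
  {"x": 0, "y": 0, "z": 0.06, "rx": 0, "ry": 0, "rz": 0, "gripper": 0},
  {"x": 0, "y": 0, "z": 0, "rx": 0, "ry": 0, "rz": 0, "gripper": 0},
  {"x": 0, "y": 0, "z": 0.04, "rx": 0, "ry": 0, "rz": 0, "gripper": 0},
  {"x": 0, "y": 0, "z": 0.0, "rx": 0, "ry": 0, "rz": 0, "gripper": 0},
  {"x": 0, "y": 0, "z": 0, "rx": 0, "ry": 0, "rz": 0, "gripper": 0},
  {"x": 0, "y": 0, "z": 0, "rx": 0, "ry": 0, "rz": 0, "gripper": 0},
])

```text
t: 5.15
eef_pos: [0.5837, -0.0766, 0.0618]
ee_rot: [0.157, 0.988, 0.0, 0.0]
ft_force: [0.1, -1.0, 0.3]
grip_width: 0.0
```

step_arm([
  {"x": 0, "y": 0, "z": 0.04, "rx": 0, "ry": 0, "rz": 0, "gripper": 0},
  {"x": 0, "y": 0, "z": 0.0, "rx": 0, "ry": 0, "rz": 0, "gripper": 0},
  {"x": 0, "y": 0, "z": 0.04, "rx": 0, "ry": 0, "rz": 0, "gripper": 0},
  {"x": 0, "y": 0, "z": 0, "rx": 0, "ry": 0, "rz": 0, "gripper": 0},
  {"x": 0, "y": 0, "z": 0, "rx": 0, "ry": 0, "rz": 0, "gripper": 0},
  {"x": 0, "y": 0, "z": 0.0, "rx": 0, "ry": 0, "rz": 0, "gripper": 0},
  {"x": 0, "y": 0, "z": 0, "rx": 0, "ry": 0, "rz": 0, "gripper": 0},
  {"x": 0, "y": 0, "z": 0, "rx": 0, "ry": 0, "rz": 0, "gripper": 0},
])

```text
t: 6.15
eef_pos: [0.5837, -0.0766, 0.0603]
ee_rot: [0.157, 0.988, 0.0, 0.0]
ft_force: [-2.4, 0.2, 5.7]
grip_width: 0.0004
```

```bash
python3 go.py 0.585 -0.077 0.060 71.4
```

```text
t 6.15 pos [ 0.5837 -0.0766  0.0603] yawY 71.97 tilt [0.0001 0.    ] F [-2.4   0.16  5.73] w 0.0004
units xyz total [-0.05  0.    0.01]
rz total units 0.07
```

step_arm([
  {"x": 0, "y": 0, "z": 0.02, "rx": 0, "ry": 0, "rz": 0, "gripper": 0},
  {"x": 0, "y": 0, "z": 0.0, "rx": 0, "ry": 0, "rz": 0, "gripper": 0},
  {"x": 0, "y": 0, "z": 0.02, "rx": 0, "ry": 0, "rz": 0, "gripper": 0},
  {"x": 0, "y": 0, "z": 0, "rx": 0, "ry": 0, "rz": 0, "gripper": 0},
  {"x": 0, "y": 0, "z": 0, "rx": 0, "ry": 0, "rz": 0, "gripper": 0},
  {"x": 0, "y": 0, "z": 0.0, "rx": 0, "ry": 0, "rz": 0, "gripper": 0},
  {"x": 0, "y": 0, "z": 0, "rx": 0, "ry": 0, "rz": 0, "gripper": 0},
  {"x": 0, "y": 0, "z": 0, "rx": 0, "ry": 0, "rz": 0, "gripper": 0},
])

```text
t: 7.15
eef_pos: [0.584, -0.0766, 0.0602]
ee_rot: [0.157, 0.988, 0.0, 0.0]
ft_force: [-4.0, 0.3, 11.9]
grip_width: 0.0007
```

```bash
python3 go.py 0.515 -0.1132 0.067 71.4
```

```text
t 7.15 pos [ 0.584  -0.0766  0.0602] yawY 71.96 tilt [ 0.0006 -0.    ] F [-3.98  0.33 11.86] w 0.0007
units xyz total [ 2.17 -2.24 -0.27]
rz total units 0.07
```

That corner is firm: 11.9 N with no travel. Next is the corner nearest the robot.

step_arm([
  {"x": 0, "y": 0, "z": -0.5, "rx": 0, "ry": 0, "rz": 0, "gripper": 0},
  {"x": 1, "y": 0, "z": 0, "rx": 0, "ry": 0, "rz": 0, "gripper": 0},
  {"x": 1, "y": -0.4, "z": 0, "rx": 0, "ry": 0, "rz": 0, "gripper": 0},
  {"x": 0.17, "y": -1, "z": 0, "rx": 0, "ry": 0, "rz": 0, "gripper": 0},
  {"x": 0, "y": -0.84, "z": 0, "rx": 0, "ry": 0, "rz": 0, "gripper": 0},
  {"x": 0, "y": 0, "z": 0.1, "rx": 0, "ry": 0, "rz": 0, "gripper": 0},
  {"x": 0, "y": 0, "z": 0.23, "rx": 0, "ry": 0, "rz": 0, "gripper": 0},
  {"x": 0, "y": 0, "z": 0, "rx": 0, "ry": 0, "rz": 0, "gripper": 0},
])

```text
t: 8.15
eef_pos: [0.5147, -0.1116, 0.0623]
ee_rot: [0.156, 0.988, 0.0, -0.001]
ft_force: [-0.1, -0.2, -0.3]
grip_width: 0.0003
```

```bash
python3 go.py 0.515 -0.1132 0.060 71.4
```

```text
t 8.15 pos [ 0.5147 -0.1116  0.0623] yawY 72.06 tilt [-0.001   0.0008] F [-0.09 -0.15 -0.3 ] w 0.0003
units xyz total [-0.03 -0.06  0.09]
rz total units 0.08
```

step_arm([
  {"x": 0, "y": 0, "z": 0.04, "rx": 0, "ry": 0, "rz": 0, "gripper": 0},
  {"x": 0, "y": 0, "z": 0.04, "rx": 0, "ry": 0, "rz": 0, "gripper": 0},
  {"x": 0, "y": 0, "z": 0.02, "rx": 0, "ry": 0, "rz": 0, "gripper": 0},
  {"x": 0, "y": 0, "z": 0.02, "rx": 0, "ry": 0, "rz": 0, "gripper": 0},
  {"x": 0, "y": 0, "z": 0.02, "rx": 0, "ry": 0, "rz": 0, "gripper": 0},
  {"x": 0, "y": 0, "z": 0.02, "rx": 0, "ry": 0, "rz": 0, "gripper": 0},
  {"x": 0, "y": 0, "z": 0, "rx": 0, "ry": 0, "rz": 0, "gripper": 0},
  {"x": 0, "y": 0, "z": 0, "rx": 0, "ry": 0, "rz": 0, "gripper": 0},
])

```text
t: 9.15
eef_pos: [0.5148, -0.1129, 0.0602]
ee_rot: [0.157, 0.988, 0.0, 0.0]
ft_force: [-4.2, 1.8, 11.9]
grip_width: 0.0007
```

```bash
python3 go.py 0.548 -0.185 0.060 71.4
```

```text
t 9.15 pos [ 0.5148 -0.1129  0.0602] yawY 71.97 tilt [0.0002 0.0002] F [-4.18  1.8  11.9 ] w 0.0007
units xyz total [-2.15 -2.33  0.01]
rz total units 0.07
```

This one is firm too (11.9 N, z unchanged). Third corner next.

step_arm([
  {"x": 0, "y": 0, "z": -0.5, "rx": 0, "ry": 0, "rz": 0, "gripper": 0},
  {"x": 0, "y": -1, "z": 0, "rx": 0, "ry": 0, "rz": 0, "gripper": 0},
  {"x": -0.3, "y": -1, "z": 0, "rx": 0, "ry": 0, "rz": 0, "gripper": 0},
  {"x": -1, "y": -0.33, "z": 0, "rx": 0, "ry": 0, "rz": 0, "gripper": 0},
  {"x": -0.85, "y": 0, "z": 0, "rx": 0, "ry": 0, "rz": 0, "gripper": 0},
  {"x": 0, "y": 0, "z": 0.1, "rx": 0, "ry": 0, "rz": 0, "gripper": 0},
  {"x": 0, "y": 0, "z": 0.23, "rx": 0, "ry": 0, "rz": 0, "gripper": 0},
  {"x": 0, "y": 0, "z": 0, "rx": 0, "ry": 0, "rz": 0, "gripper": 0},
])

```text
t: 10.15
eef_pos: [0.5463, -0.1844, 0.0624]
ee_rot: [0.157, 0.988, 0.0, -0.001]
ft_force: [0.5, 0.2, 0.7]
grip_width: 0.0004
```

```bash
python3 go.py 0.548 -0.185 0.060 71.4
```

```text
t 10.15 pos [ 0.5463 -0.1844  0.0624] yawY 71.98 tilt [-0.0022  0.0007] F [0.47 0.19 0.74] w 0.0004
units xyz total [-0.07 -0.    0.1 ]
rz total units 0.07
```

step_arm([
  {"x": 0, "y": 0, "z": 0.04, "rx": 0, "ry": 0, "rz": 0, "gripper": 0},
  {"x": 0, "y": 0, "z": 0.04, "rx": 0, "ry": 0, "rz": 0, "gripper": 0},
  {"x": 0, "y": 0, "z": 0.02, "rx": 0, "ry": 0, "rz": 0, "gripper": 0},
  {"x": 0, "y": 0, "z": 0.02, "rx": 0, "ry": 0, "rz": 0, "gripper": 0},
  {"x": 0, "y": 0, "z": 0.02, "rx": 0, "ry": 0, "rz": 0, "gripper": 0},
  {"x": 0, "y": 0, "z": 0.02, "rx": 0, "ry": 0, "rz": 0, "gripper": 0},
  {"x": 0, "y": 0, "z": 0, "rx": 0, "ry": 0, "rz": 0, "gripper": 0},
  {"x": 0, "y": 0, "z": 0, "rx": 0, "ry": 0, "rz": 0, "gripper": 0},
])

```text
t: 11.15
eef_pos: [0.548, -0.1851, 0.0602]
ee_rot: [0.157, 0.988, 0.0, 0.0]
ft_force: [-2.1, 1.0, 8.6]
grip_width: 0.0003
```

```bash
python3 go.py 0.6175 -0.1475 0.060 71.4
```

```text
t 11.15 pos [ 0.548  -0.1851  0.0602] yawY 71.96 tilt [ 0.0003 -0.    ] F [-2.06  0.99  8.6 ] w 0.0003
units xyz total [-2.18  2.29  0.01]
rz total units 0.07
```

The third is firm as well (8.6 N, z unchanged). Now the fourth, where I expect give.

step_arm([
  {"x": 0, "y": 0, "z": -0.5, "rx": 0, "ry": 0, "rz": 0, "gripper": 0},
  {"x": -1, "y": 0, "z": 0, "rx": 0, "ry": 0, "rz": 0, "gripper": 0},
  {"x": -1, "y": 0.3, "z": 0, "rx": 0, "ry": 0, "rz": 0, "gripper": 0},
  {"x": -0.18, "y": 1, "z": 0, "rx": 0, "ry": 0, "rz": 0, "gripper": 0},
  {"x": 0, "y": 1, "z": 0, "rx": 0, "ry": 0, "rz": 0, "gripper": 0},
  {"x": 0, "y": 0, "z": 0.1, "rx": 0, "ry": 0, "rz": 0, "gripper": 0},
  {"x": 0, "y": 0, "z": 0.23, "rx": 0, "ry": 0, "rz": 0, "gripper": 0},
  {"x": 0, "y": 0, "z": 0, "rx": 0, "ry": 0, "rz": 0, "gripper": 0},
])

```text
t: 12.15
eef_pos: [0.6163, -0.1491, 0.0628]
ee_rot: [0.158, 0.987, -0.001, -0.001]
ft_force: [-0.4, 0.1, 0.8]
grip_width: 0.0005
```

```bash
python3 go.py 0.6175 -0.1475 0.060 71.4
```

```text
t 12.15 pos [ 0.6163 -0.1491  0.0628] yawY 71.85 tilt [-0.0016 -0.0008] F [-0.41  0.09  0.83] w 0.0005
units xyz total [-0.03  0.08  0.11]
rz total units 0.05
```

step_arm([
  {"x": 0, "y": 0, "z": 0.04, "rx": 0, "ry": 0, "rz": 0, "gripper": 0},
  {"x": 0, "y": 0, "z": 0.04, "rx": 0, "ry": 0, "rz": 0, "gripper": 0},
  {"x": 0, "y": 0, "z": 0.02, "rx": 0, "ry": 0, "rz": 0, "gripper": 0},
  {"x": 0, "y": 0, "z": 0.02, "rx": 0, "ry": 0, "rz": 0, "gripper": 0},
  {"x": 0, "y": 0, "z": 0.02, "rx": 0, "ry": 0, "rz": 0, "gripper": 0},
  {"x": 0, "y": 0, "z": 0.02, "rx": 0, "ry": 0, "rz": 0, "gripper": 0},
  {"x": 0, "y": 0, "z": 0, "rx": 0, "ry": 0, "rz": 0, "gripper": 0},
  {"x": 0, "y": 0, "z": 0, "rx": 0, "ry": 0, "rz": 0, "gripper": 0},
])

```text
t: 13.15
eef_pos: [0.6178, -0.1474, 0.0598]
ee_rot: [0.157, 0.988, -0.0, 0.0]
ft_force: [0.1, -0.2, 2.6]
grip_width: 0.0005
```

```bash
python3 go.py 0.6175 -0.1475 0.060 71.4
```

```text
t 13.15 pos [ 0.6178 -0.1474  0.0598] yawY 71.96 tilt [ 0.0007 -0.0002] F [ 0.08 -0.23  2.57] w 0.0005
units xyz total [ 0.01 -0.01 -0.01]
rz total units 0.07
```

It feels softer (2.6 N). Pressing on to rock it.

step_arm([
  {"x": 0, "y": 0, "z": 0.02, "rx": 0, "ry": 0, "rz": 0, "gripper": 0},
  {"x": 0, "y": 0, "z": 0.02, "rx": 0, "ry": 0, "rz": 0, "gripper": 0},
  {"x": 0, "y": 0, "z": 0.02, "rx": 0, "ry": 0, "rz": 0, "gripper": 0},
  {"x": 0, "y": 0, "z": 0.02, "rx": 0, "ry": 0, "rz": 0, "gripper": 0},
  {"x": 0, "y": 0, "z": 0.0, "rx": 0, "ry": 0, "rz": 0, "gripper": 0},
  {"x": 0, "y": 0, "z": 0, "rx": 0, "ry": 0, "rz": 0, "gripper": 0},
  {"x": 0, "y": 0, "z": 0, "rx": 0, "ry": 0, "rz": 0, "gripper": 0},
  {"x": 0, "y": 0, "z": 0, "rx": 0, "ry": 0, "rz": 0, "gripper": 0},
])

```text
t: 14.15
eef_pos: [0.6186, -0.1476, 0.0581]
ee_rot: [0.157, 0.988, -0.0, 0.001]
ft_force: [4.1, -0.8, 4.3]
grip_width: 0.0005
```

step_arm([
  {"x": 0, "y": 0, "z": 0.03, "rx": 0, "ry": 0, "rz": 0, "gripper": 0},
  {"x": 0, "y": 0, "z": 0.03, "rx": 0, "ry": 0, "rz": 0, "gripper": 0},
  {"x": 0, "y": 0, "z": 0.02, "rx": 0, "ry": 0, "rz": 0, "gripper": 0},
  {"x": 0, "y": 0, "z": 0.0, "rx": 0, "ry": 0, "rz": 0, "gripper": 0},
  {"x": 0, "y": 0, "z": 0.0, "rx": 0, "ry": 0, "rz": 0, "gripper": 0},
  {"x": 0, "y": 0, "z": 0, "rx": 0, "ry": 0, "rz": 0, "gripper": 0},
  {"x": 0, "y": 0, "z": 0, "rx": 0, "ry": 0, "rz": 0, "gripper": 0},
  {"x": 0, "y": 0, "z": 0, "rx": 0, "ry": 0, "rz": 0, "gripper": 0},
])

```text
t: 15.15
eef_pos: [0.6193, -0.1479, 0.0565]
ee_rot: [0.157, 0.988, -0.0, 0.002]
ft_force: [4.3, -1.6, 5.0]
grip_width: 0.0004
```

step_arm([
  {"x": 0, "y": 0, "z": 0.03, "rx": 0, "ry": 0, "rz": 0, "gripper": 0},
  {"x": 0, "y": 0, "z": 0.03, "rx": 0, "ry": 0, "rz": 0, "gripper": 0},
  {"x": 0, "y": 0, "z": 0.02, "rx": 0, "ry": 0, "rz": 0, "gripper": 0},
  {"x": 0, "y": 0, "z": 0.0, "rx": 0, "ry": 0, "rz": 0, "gripper": 0},
  {"x": 0, "y": 0, "z": 0.0, "rx": 0, "ry": 0, "rz": 0, "gripper": 0},
  {"x": 0, "y": 0, "z": 0, "rx": 0, "ry": 0, "rz": 0, "gripper": 0},
  {"x": 0, "y": 0, "z": 0, "rx": 0, "ry": 0, "rz": 0, "gripper": 0},
  {"x": 0, "y": 0, "z": 0, "rx": 0, "ry": 0, "rz": 0, "gripper": 0},
])

```text
t: 16.15
eef_pos: [0.6198, -0.148, 0.0556]
ee_rot: [0.157, 0.988, -0.0, 0.002]
ft_force: [2.8, -2.2, 13.0]
grip_width: 0.0006
```

The corner gave way by about 4.6 mm at 3–5 N and then bottomed out, so this is the short foot: base (+,-), at world (0.6175, -0.1475). I'm lifting off slowly.

step_arm([
  {"x": 0, "y": 0, "z": -0.1, "rx": 0, "ry": 0, "rz": 0, "gripper": 0},
  {"x": 0, "y": 0, "z": -0.1, "rx": 0, "ry": 0, "rz": 0, "gripper": 0},
  {"x": 0, "y": 0, "z": -0.2, "rx": 0, "ry": 0, "rz": 0, "gripper": 0},
  {"x": 0, "y": 0, "z": -0.6, "rx": 0, "ry": 0, "rz": 0, "gripper": 0},
  {"x": 0, "y": 0, "z": -1, "rx": 0, "ry": 0, "rz": 0, "gripper": 0.3},
  {"x": 1, "y": 1, "z": -1, "rx": 0, "ry": 0, "rz": 0, "gripper": 0.3},
  {"x": 1, "y": 1, "z": -1, "rx": 0, "ry": 0, "rz": 0, "gripper": 0.5},
  {"x": 1, "y": 1, "z": 0, "rx": 0, "ry": 0, "rz": 0, "gripper": 0.5},
])

```text
t: 17.15
eef_pos: [0.5694, -0.0517, 0.1558]
ee_rot: [0.157, 0.988, 0.0, 0.001]
ft_force: [0.5, -0.2, -0.1]
grip_width: 0.0358
```

```bash
python3 go.py 0.4838 0.2148 0.0415 79.1; python3 -c "
from h import *
print(np.round(ctrl.get_obs()['joint_positions'],3))"
```

```text
t 17.15 pos [ 0.5694 -0.0517  0.1558] yawY 71.96 tilt [0.0023 0.0001] F [ 0.55 -0.18 -0.1 ] w 0.0358
units xyz total [6.57 9.07 4.56]
rz total units -0.83
[ 0.049  0.408 -0.007  1.83   0.003  0.902  1.297]
```

step_arm([
  {"x": 0.8, "y": 1, "z": 0, "rx": 0, "ry": 0, "rz": 0, "gripper": 0.5},
  {"x": 0.8, "y": 1, "z": 0, "rx": 0, "ry": 0, "rz": 0, "gripper": 0.5},
  {"x": 0.8, "y": 1, "z": 0, "rx": 0, "ry": 0, "rz": 0, "gripper": 0.5},
  {"x": 0.8, "y": 1, "z": 0, "rx": 0, "ry": 0, "rz": 0, "gripper": 0.5},
  {"x": 0.8, "y": 1, "z": 0.3, "rx": 0, "ry": 0, "rz": 0, "gripper": 0.5},
  {"x": 0.8, "y": 1, "z": 0.5, "rx": 0, "ry": 0, "rz": 0, "gripper": 0.5},
  {"x": 0.8, "y": 1, "z": 0.5, "rx": 0, "ry": 0, "rz": 0, "gripper": 0.5},
  {"x": 0.5, "y": 0.5, "z": 0.5, "rx": 0, "ry": 0, "rz": -0.8, "gripper": 0.5},
])

```text
t: 18.15
eef_pos: [0.4805, 0.1745, 0.1082]
ee_rot: [0.095, 0.996, -0.0, -0.001]
ft_force: [-0.0, -0.5, 0.1]
grip_width: 0.0458
```

```bash
python3 go.py 0.4838 0.2148 0.0415 79.1
python3 - <<'E'
from h import *
im=snapshot('scene'); crop(im,205,225,75,65,5,'pics/b2.png',10); cv2.imwrite('pics/s2.png',im[:,:,::-1])
E
```

```text
t 18.15 pos [0.4805 0.1745 0.1082] yawY 79.14 tilt [-0.0019 -0.0002] F [-0.04 -0.53  0.08] w 0.0458
units xyz total [0.17 1.61 2.67]
rz total units 0.0
```

View pics/b2.png

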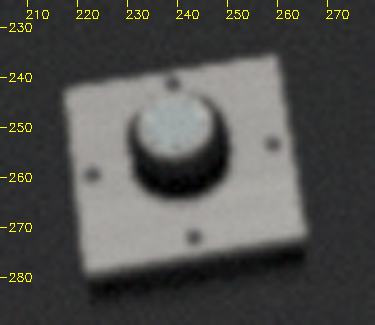

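View pics/s2.png

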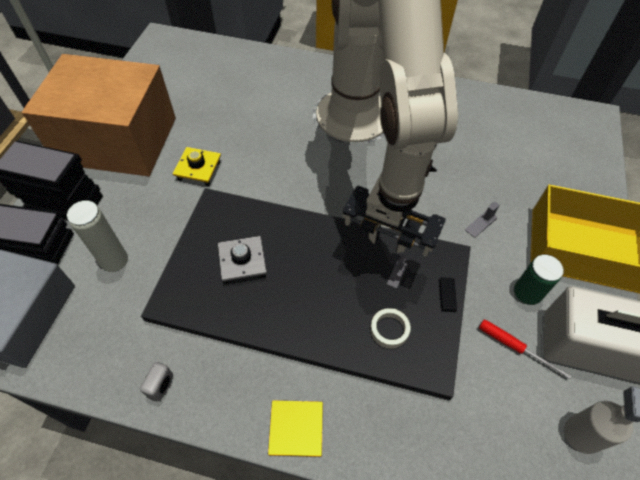

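The base hasn't moved: its corners are still at (217,242), (260,235), (266,272) and (222,279). The gripper is near the wedge tab at (403,265), so I'm going in to grasp.

step_arm([
  {"x": 0.1, "y": 0.8, "z": 0, "rx": 0, "ry": 0, "rz": 0, "gripper": 0.5},
  {"x": 0, "y": 0.7, "z": 0.2, "rx": 0, "ry": 0, "rz": 0, "gripper": 0.5},
  {"x": 0, "y": 0, "z": 0.5, "rx": 0, "ry": 0, "rz": 0, "gripper": 0.5},
  {"x": 0, "y": 0, "z": 0.3, "rx": 0, "ry": 0, "rz": 0, "gripper": 0.5},
  {"x": 0, "y": 0, "z": 0, "rx": 0, "ry": 0, "rz": 0, "gripper": 0.5},
  {"x": 0, "y": 0, "z": 0, "rx": 0, "ry": 0, "rz": 0, "gripper": 0.5},
  {"x": 0, "y": 0, "z": 0, "rx": 0, "ry": 0, "rz": 0, "gripper": 0.5},
  {"x": 0, "y": 0, "z": 0, "rx": 0, "ry": 0, "rz": 0, "gripper": 0.5},
])

```text
t: 19.2
eef_pos: [0.4874, 0.21, 0.0838]
ee_rot: [0.097, 0.995, 0.0, 0.0]
ft_force: [-0.3, -0.1, -0.3]
grip_width: 0.0456
```

```bash
python3 go.py 0.4838 0.2148 0.0415 79.1
```

```text
t 19.2 pos [0.4874 0.21   0.0838] yawY 78.83 tilt [0.0005 0.0002] F [-0.29 -0.09 -0.35] w 0.0456
units xyz total [0.18 0.16 1.69]
rz total units -0.03
```

step_arm([
  {"x": 0.18, "y": 0.16, "z": 0.5, "rx": 0, "ry": 0, "rz": 0, "gripper": 0.5},
  {"x": 0, "y": 0, "z": 0.5, "rx": 0, "ry": 0, "rz": 0, "gripper": 0.5},
  {"x": 0, "y": 0, "z": 0.4, "rx": 0, "ry": 0, "rz": 0, "gripper": 0.5},
  {"x": 0, "y": 0, "z": 0.27, "rx": 0, "ry": 0, "rz": 0, "gripper": 0.5},
  {"x": 0, "y": 0, "z": 0, "rx": 0, "ry": 0, "rz": 0, "gripper": 0.5},
  {"x": 0, "y": 0, "z": 0, "rx": 0, "ry": 0, "rz": 0, "gripper": 0.3},
  {"x": 0, "y": 0, "z": 0, "rx": 0, "ry": 0, "rz": 0, "gripper": 0.3},
  {"x": 0, "y": 0, "z": 0, "rx": 0, "ry": 0, "rz": 0, "gripper": 0.3},
])

```text
t: 20.2
eef_pos: [0.4838, 0.2149, 0.042]
ee_rot: [0.097, 0.995, 0.0, 0.0]
ft_force: [-0.2, 0.4, -0.4]
grip_width: 0.028
```

```bash
python3 go.py 0.4838 0.2148 0.0415 79.1
python3 - <<'E'
from h import *
im=snapshot('scene'); crop(im,350,190,110,110,5,'pics/s3.png',10)
E
```

```text
t 20.2 pos [0.4838 0.2149 0.042 ] yawY 78.84 tilt [0.0006 0.0003] F [-0.23  0.35 -0.39] w 0.028
units xyz total [-0.   -0.    0.02]
rz total units -0.03
```

View pics/s3.png

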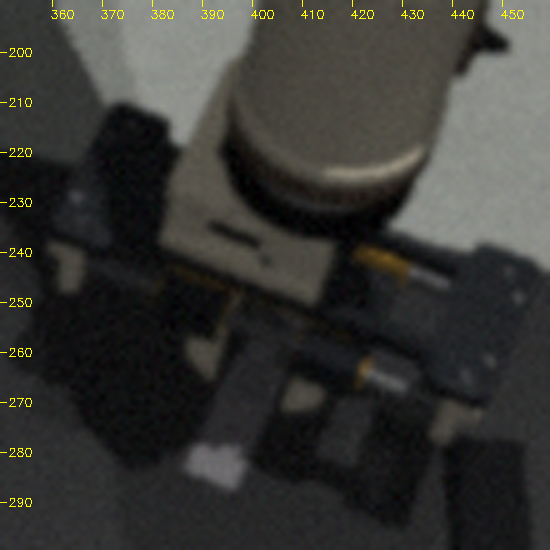

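The fingers at (390,262) and (408,268) straddle the wedge tab, with the tip visible at (390,283). Closing.

step_arm([
  {"x": 0, "y": 0, "z": 0, "rx": 0, "ry": 0, "rz": 0, "gripper": 0},
  {"x": 0, "y": 0, "z": 0, "rx": 0, "ry": 0, "rz": 0, "gripper": 0},
  {"x": 0, "y": 0, "z": 0, "rx": 0, "ry": 0, "rz": 0, "gripper": 0},
  {"x": 0, "y": 0, "z": 0, "rx": 0, "ry": 0, "rz": 0, "gripper": 0},
  {"x": 0, "y": 0, "z": -0.3, "rx": 0, "ry": 0, "rz": 0, "gripper": 0},
  {"x": 0, "y": 0, "z": -1, "rx": 0, "ry": 0, "rz": 0, "gripper": 0},
  {"x": 0, "y": 0, "z": -1, "rx": 0, "ry": 0, "rz": 0, "gripper": 0},
  {"x": 0, "y": 0, "z": -1, "rx": 0, "ry": 0, "rz": 0, "gripper": 0},
], grip_force=20)

```text
t: 21.25
eef_pos: [0.4835, 0.2148, 0.1253]
ee_rot: [0.097, 0.995, 0.0, 0.0]
ft_force: [0.7, -0.3, -1.0]
grip_width: 0.012
```

```bash
python3 go.py 0.70 -0.175 0.12 71.4
```

```text
t 21.25 pos [0.4835 0.2148 0.1253] yawY 78.84 tilt [0. 0.] F [ 0.74 -0.3  -0.99] w 0.012
units xyz total [-11.52 -13.62   0.21]
rz total units 0.87
```

step_arm([
  {"x": 0, "y": 0, "z": 0, "rx": 0, "ry": 0, "rz": 1, "gripper": 0},
  {"x": 0, "y": 0, "z": 0, "rx": 0, "ry": 0, "rz": 1, "gripper": 0},
  {"x": 0, "y": 0, "z": 0, "rx": 0, "ry": 0, "rz": 1, "gripper": 0},
  {"x": 0, "y": 0, "z": 0, "rx": 0, "ry": 0, "rz": 1, "gripper": 0},
  {"x": 0, "y": 0, "z": 0, "rx": 0, "ry": 0, "rz": 1, "gripper": 0},
  {"x": 0, "y": 0, "z": 0, "rx": 0, "ry": 0, "rz": 1, "gripper": 0},
  {"x": 0, "y": 0, "z": 0, "rx": 0, "ry": 0, "rz": 1, "gripper": 0},
  {"x": 0, "y": 0, "z": 0, "rx": 0, "ry": 0, "rz": 1, "gripper": 0},
])

```text
t: 22.25
eef_pos: [0.4834, 0.2149, 0.1246]
ee_rot: [0.644, 0.765, 0.0, -0.0]
ft_force: [0.3, -0.4, -0.5]
grip_width: 0.0118
```

step_arm([
  {"x": 0, "y": 0, "z": 0, "rx": 0, "ry": 0, "rz": 1, "gripper": 0},
  {"x": 0, "y": 0, "z": 0, "rx": 0, "ry": 0, "rz": 1, "gripper": 0},
  {"x": 0, "y": 0, "z": 0, "rx": 0, "ry": 0, "rz": 1, "gripper": 0},
  {"x": 0, "y": 0, "z": 0, "rx": 0, "ry": 0, "rz": 1, "gripper": 0},
  {"x": 0, "y": 0, "z": 0, "rx": 0, "ry": 0, "rz": 1, "gripper": 0},
  {"x": 0, "y": 0, "z": 0, "rx": 0, "ry": 0, "rz": 1, "gripper": 0},
  {"x": 0, "y": 0, "z": 0, "rx": 0, "ry": 0, "rz": 1, "gripper": 0},
  {"x": 0, "y": 0, "z": 0, "rx": 0, "ry": 0, "rz": 1, "gripper": 0},
])

```text
t: 23.25
eef_pos: [0.4834, 0.2151, 0.1246]
ee_rot: [0.963, 0.268, 0.0, -0.0]
ft_force: [-1.1, 0.6, -0.9]
grip_width: 0.0119
```

```bash
python3 go.py 0.70 -0.175 0.12 71.4; python3 -c "
from h import *
print(np.round(ctrl.get_obs()['joint_positions'],3))"
```

```text
t 23.25 pos [0.4834 0.2151 0.1246] yawY -58.94 tilt [-0.0001  0.0006] F [-1.08  0.58 -0.93] w 0.0119
units xyz total [-0.63 17.84  0.17]
rz total units 5.78
[-0.79   0.406  0.392  1.965 -0.211  0.81  -1.309]
```

step_arm([
  {"x": 0, "y": 1, "z": 0, "rx": 0, "ry": 0, "rz": 0, "gripper": 0},
  {"x": 0, "y": 1, "z": 0, "rx": 0, "ry": 0, "rz": 0, "gripper": 0},
  {"x": 0, "y": 1, "z": 0, "rx": 0, "ry": 0, "rz": 0, "gripper": 0},
  {"x": 0, "y": 1, "z": 0, "rx": 0, "ry": 0, "rz": 0, "gripper": 0},
  {"x": 0, "y": 1, "z": 0, "rx": 0, "ry": 0, "rz": 0, "gripper": 0},
  {"x": 0, "y": 1, "z": 0, "rx": 0, "ry": 0, "rz": 0, "gripper": 0},
  {"x": 0, "y": 1, "z": 0, "rx": 0, "ry": 0, "rz": 0, "gripper": 0},
  {"x": 0, "y": 1, "z": 0, "rx": 0, "ry": 0, "rz": 0, "gripper": 0},
])

```text
t: 24.25
eef_pos: [0.5878, 0.0436, 0.1245]
ee_rot: [0.963, 0.27, 0.0, -0.0]
ft_force: [-0.2, 0.3, -1.7]
grip_width: 0.012
```

step_arm([
  {"x": 0, "y": 1, "z": 0, "rx": 0, "ry": 0, "rz": 0, "gripper": 0},
  {"x": 0, "y": 1, "z": 0, "rx": 0, "ry": 0, "rz": 0, "gripper": 0},
  {"x": -0.3, "y": 1, "z": 0, "rx": 0, "ry": 0, "rz": 0, "gripper": 0},
  {"x": -0.3, "y": 1, "z": 0, "rx": 0, "ry": 0, "rz": 0, "gripper": 0},
  {"x": 0, "y": 1, "z": 0, "rx": 0, "ry": 0, "rz": 0.5, "gripper": 0},
  {"x": 0, "y": 1, "z": 0, "rx": 0, "ry": 0, "rz": 1, "gripper": 0},
  {"x": 0, "y": 1, "z": 0, "rx": 0, "ry": 0, "rz": 1, "gripper": 0},
  {"x": 0, "y": 1, "z": 0, "rx": 0, "ry": 0, "rz": 1, "gripper": 0},
])

```text
t: 25.25
eef_pos: [0.6637, -0.1412, 0.1244]
ee_rot: [1.0, 0.009, 0.0, -0.0]
ft_force: [-0.3, -0.8, -0.9]
grip_width: 0.0121
```

```bash
python3 go.py 0.69 -0.172 0.10 71.4
```

```text
t 25.25 pos [ 0.6637 -0.1412  0.1244] yawY -88.98 tilt [0.0001 0.0008] F [-0.34 -0.75 -0.92] w 0.0121
units xyz total [1.03 1.25 0.97]
rz total units 2.28
```

step_arm([
  {"x": 0, "y": 0, "z": 0, "rx": 0, "ry": 0, "rz": 1, "gripper": 0},
  {"x": 0, "y": 0, "z": 0, "rx": 0, "ry": 0, "rz": 1, "gripper": 0},
  {"x": 0, "y": 0, "z": 0, "rx": 0, "ry": 0, "rz": 0.25, "gripper": 0},
  {"x": 1, "y": 0.5, "z": 0, "rx": 0, "ry": 0, "rz": 0, "gripper": 0},
  {"x": 0.3, "y": 0.3, "z": 0, "rx": 0, "ry": 0, "rz": 0, "gripper": 0},
  {"x": 0, "y": 0, "z": 0, "rx": 0, "ry": 0, "rz": 0, "gripper": 0},
  {"x": 0, "y": 0, "z": 0, "rx": 0, "ry": 0, "rz": 0, "gripper": 0},
  {"x": 0, "y": 0, "z": 0, "rx": 0, "ry": 0, "rz": 0, "gripper": 0},
])

```text
t: 26.25
eef_pos: [0.6877, -0.1693, 0.1241]
ee_rot: [0.988, -0.157, -0.0, -0.0]
ft_force: [1.1, -0.6, -0.5]
grip_width: 0.0119
```

```bash
python3 go.py 0.6898 -0.1719 0.045 71.4
python3 - <<'E'
from h import *
im=snapshot('scene'); crop(im,170,190,120,120,5,'pics/s4.png',10)
E
```

```text
t 26.25 pos [ 0.6877 -0.1693  0.1241] yawY -108.04 tilt [-0.0003  0.0009] F [ 1.06 -0.59 -0.54] w 0.0119
units xyz total [0.11 0.07 3.17]
rz total units 0.07
```

View pics/s4.png

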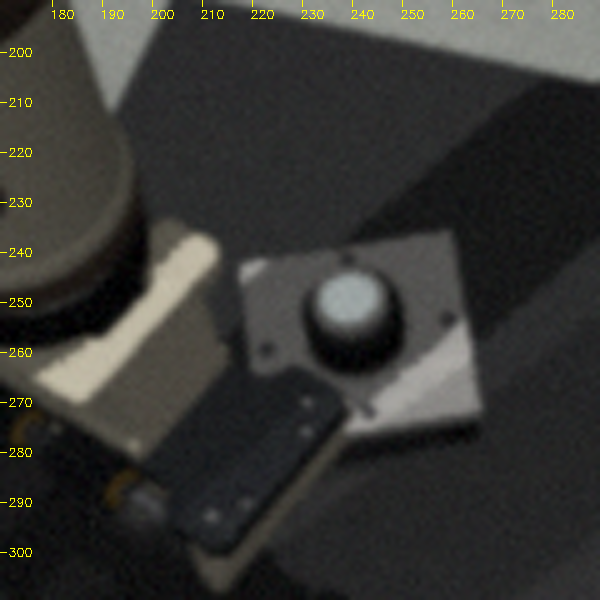

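step_arm([
  {"x": 0.12, "y": 0.08, "z": 0.4, "rx": 0, "ry": 0, "rz": 0.07, "gripper": 0},
  {"x": 0, "y": 0, "z": 0.6, "rx": 0, "ry": 0, "rz": 0, "gripper": 0},
  {"x": 0, "y": 0, "z": 0.7, "rx": 0, "ry": 0, "rz": 0, "gripper": 0},
  {"x": 0, "y": 0, "z": 0.6, "rx": 0, "ry": 0, "rz": 0, "gripper": 0},
  {"x": 0, "y": 0, "z": 0.5, "rx": 0, "ry": 0, "rz": 0, "gripper": 0},
  {"x": 0, "y": 0, "z": 0.2, "rx": 0, "ry": 0, "rz": 0, "gripper": 0},
  {"x": 0, "y": 0, "z": 0, "rx": 0, "ry": 0, "rz": 0, "gripper": 0},
  {"x": 0, "y": 0, "z": 0, "rx": 0, "ry": 0, "rz": 0, "gripper": 0},
])

```text
t: 27.3
eef_pos: [0.6907, -0.1734, 0.0499]
ee_rot: [0.987, -0.162, 0.001, 0.0]
ft_force: [0.1, -0.4, -0.9]
grip_width: 0.0122
```

```bash
python3 go.py 0.6898 -0.1719 0.042 71.4
python3 - <<'E'
from h import *
im=snapshot('scene'); crop(im,170,210,120,120,5,'pics/s5.png',10)
E
```

```text
t 27.3 pos [ 0.6907 -0.1734  0.0499] yawY -108.69 tilt [ 0.0011 -0.0003] F [ 0.1  -0.42 -0.92] w 0.0122
units xyz total [-0.05 -0.04  0.32]
rz total units -0.01
```

View pics/s5.png

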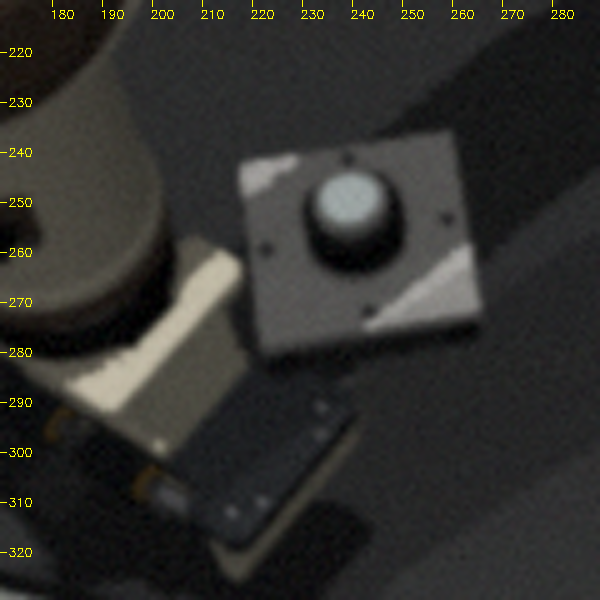

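step_arm([
  {"x": 0, "y": -0.04, "z": 0.15, "rx": 0, "ry": 0, "rz": 0, "gripper": 0},
  {"x": 0, "y": 0, "z": 0.1, "rx": 0, "ry": 0, "rz": 0, "gripper": 0},
  {"x": 0, "y": 0, "z": 0.04, "rx": 0, "ry": 0, "rz": 0, "gripper": 0},
  {"x": 0, "y": 0, "z": 0.03, "rx": 0, "ry": 0, "rz": 0, "gripper": 0},
  {"x": 0, "y": 0, "z": 0, "rx": 0, "ry": 0, "rz": 0, "gripper": 0},
  {"x": 0, "y": 0, "z": 0, "rx": 0, "ry": 0, "rz": 0, "gripper": 0},
  {"x": 0, "y": 0, "z": 0, "rx": 0, "ry": 0, "rz": 0, "gripper": 0},
  {"x": 0, "y": 0, "z": 0, "rx": 0, "ry": 0, "rz": 0, "gripper": 0},
])

```text
t: 28.35
eef_pos: [0.6904, -0.1719, 0.0418]
ee_rot: [0.987, -0.162, -0.0, -0.0]
ft_force: [-3.2, 1.1, 6.0]
grip_width: 0.0115
```

```bash
python3 go.py 0.6775 -0.1677 0.042 71.4
```

```text
t 28.35 pos [ 0.6904 -0.1719  0.0418] yawY -108.68 tilt [-0.0003  0.0007] F [-3.17  1.08  6.02] w 0.0115
units xyz total [-0.54  0.   -0.01]
rz total units -0.01
```

step_arm([
  {"x": 0, "y": 0, "z": -0.03, "rx": 0, "ry": 0, "rz": 0, "gripper": 0},
  {"x": -0.2, "y": 0, "z": 0, "rx": 0, "ry": 0, "rz": 0, "gripper": 0},
  {"x": -0.2, "y": 0, "z": 0, "rx": 0, "ry": 0, "rz": 0, "gripper": 0},
  {"x": -0.2, "y": 0, "z": 0, "rx": 0, "ry": 0, "rz": 0, "gripper": 0},
  {"x": -0.2, "y": 0, "z": 0, "rx": 0, "ry": 0, "rz": 0, "gripper": 0},
  {"x": -0.2, "y": 0, "z": 0, "rx": 0, "ry": 0, "rz": 0, "gripper": 0},
  {"x": 0, "y": 0, "z": 0, "rx": 0, "ry": 0, "rz": 0, "gripper": 0},
  {"x": 0, "y": 0, "z": 0, "rx": 0, "ry": 0, "rz": 0, "gripper": 0},
])

```text
t: 29.35
eef_pos: [0.6668, -0.1641, 0.0419]
ee_rot: [0.987, -0.162, -0.0, -0.0]
ft_force: [0.5, 0.2, -0.8]
grip_width: 0.0117
```

```bash
cat > rr.py <<'E'
from h import *
o=ctrl.get_obs(); d=o['eef_pos'][:2]-[.5666,-.1304]; e=np.array([.9478,-.319]); n=np.array([.319,.9478])
print('t',round(o['t'],2),'r',round(d@e*1000,1),'perp',round(d@n*1000,1),'z',round(o['eef_pos'][2]*1000,2),'Frad(out+)',round(o['ft_force'][:2]@e,2),'Fperp',round(o['ft_force'][:2]@n,2),'Fz',round(o['ft_force'][2],2))
E
python3 rr.py
```

```text
t 29.35 r 105.7 perp 0.0 z 41.87 Frad(out+) 0.42 Fperp 0.32 Fz -0.82
```

step_arm([
  {"x": -0.1, "y": 0, "z": 0.01, "rx": 0, "ry": 0, "rz": 0, "gripper": 0},
  {"x": -0.1, "y": 0, "z": 0, "rx": 0, "ry": 0, "rz": 0, "gripper": 0},
  {"x": -0.08, "y": 0, "z": 0, "rx": 0, "ry": 0, "rz": 0, "gripper": 0},
  {"x": -0.06, "y": 0, "z": 0, "rx": 0, "ry": 0, "rz": 0, "gripper": 0},
  {"x": 0, "y": 0, "z": 0, "rx": 0, "ry": 0, "rz": 0, "gripper": 0},
  {"x": 0, "y": 0, "z": 0, "rx": 0, "ry": 0, "rz": 0, "gripper": 0},
  {"x": 0, "y": 0, "z": 0, "rx": 0, "ry": 0, "rz": 0, "gripper": 0},
  {"x": 0, "y": 0, "z": 0, "rx": 0, "ry": 0, "rz": 0, "gripper": 0},
])

```text
t: 30.35
eef_pos: [0.6587, -0.1614, 0.0418]
ee_rot: [0.987, -0.162, -0.0, -0.0]
ft_force: [-0.6, 0.4, 4.2]
grip_width: 0.012
```

```bash
python3 rr.py
```

```text
t 30.35 r 97.2 perp -0.0 z 41.84 Frad(out+) -0.73 Fperp 0.17 Fz 4.21
```

step_arm([
  {"x": -0.04, "y": 0, "z": -0.008, "rx": 0, "ry": 0, "rz": 0, "gripper": 0},
  {"x": -0.04, "y": 0, "z": 0, "rx": 0, "ry": 0, "rz": 0, "gripper": 0},
  {"x": -0.04, "y": 0, "z": 0, "rx": 0, "ry": 0, "rz": 0, "gripper": 0},
  {"x": 0, "y": 0, "z": 0, "rx": 0, "ry": 0, "rz": 0, "gripper": 0},
  {"x": 0, "y": 0, "z": 0, "rx": 0, "ry": 0, "rz": 0, "gripper": 0},
  {"x": 0, "y": 0, "z": 0, "rx": 0, "ry": 0, "rz": 0, "gripper": 0},
  {"x": 0, "y": 0, "z": 0, "rx": 0, "ry": 0, "rz": 0, "gripper": 0},
  {"x": 0, "y": 0, "z": 0, "rx": 0, "ry": 0, "rz": 0, "gripper": 0},
])

```text
t: 31.35
eef_pos: [0.6559, -0.1604, 0.0418]
ee_rot: [0.987, -0.162, -0.0, -0.0]
ft_force: [0.5, 0.2, 1.6]
grip_width: 0.0119
```

```bash
python3 rr.py
```

```text
t 31.35 r 94.2 perp 0.0 z 41.82 Frad(out+) 0.37 Fperp 0.34 Fz 1.61
```

step_arm([
  {"x": -0.04, "y": 0, "z": 0, "rx": 0, "ry": 0, "rz": 0, "gripper": 0},
  {"x": -0.04, "y": 0, "z": 0, "rx": 0, "ry": 0, "rz": 0, "gripper": 0},
  {"x": 0, "y": 0, "z": 0, "rx": 0, "ry": 0, "rz": 0, "gripper": 0},
  {"x": 0, "y": 0, "z": 0, "rx": 0, "ry": 0, "rz": 0, "gripper": 0},
  {"x": 0, "y": 0, "z": 0, "rx": 0, "ry": 0, "rz": 0, "gripper": 0},
  {"x": 0, "y": 0, "z": 0, "rx": 0, "ry": 0, "rz": 0, "gripper": 0},
  {"x": 0, "y": 0, "z": 0, "rx": 0, "ry": 0, "rz": 0, "gripper": 0},
  {"x": 0, "y": 0, "z": 0, "rx": 0, "ry": 0, "rz": 0, "gripper": 0},
])

```text
t: 32.35
eef_pos: [0.6539, -0.1598, 0.0418]
ee_rot: [0.987, -0.162, -0.0, -0.0]
ft_force: [-1.2, 0.7, 0.1]
grip_width: 0.0122
```

```bash
python3 rr.py
```

```text
t 32.35 r 92.1 perp -0.0 z 41.84 Frad(out+) -1.41 Fperp 0.32 Fz 0.13
```

step_arm([
  {"x": -0.04, "y": 0, "z": 0, "rx": 0, "ry": 0, "rz": 0, "gripper": 0},
  {"x": -0.02, "y": 0, "z": 0, "rx": 0, "ry": 0, "rz": 0, "gripper": 0},
  {"x": 0, "y": 0, "z": 0, "rx": 0, "ry": 0, "rz": 0, "gripper": 0},
  {"x": 0, "y": 0, "z": 0, "rx": 0, "ry": 0, "rz": 0, "gripper": 0},
  {"x": 0, "y": 0, "z": 0, "rx": 0, "ry": 0, "rz": 0, "gripper": 0},
  {"x": 0, "y": 0, "z": 0, "rx": 0, "ry": 0, "rz": 0, "gripper": 0},
  {"x": 0, "y": 0, "z": 0, "rx": 0, "ry": 0, "rz": 0, "gripper": 0},
  {"x": 0, "y": 0, "z": 0, "rx": 0, "ry": 0, "rz": 0, "gripper": 0},
])

```text
t: 33.35
eef_pos: [0.6525, -0.1593, 0.0419]
ee_rot: [0.987, -0.162, -0.0, -0.0]
ft_force: [1.1, -0.3, -0.0]
grip_width: 0.0118
```

```bash
python3 rr.py
```

```text
t 33.35 r 90.7 perp -0.0 z 41.85 Frad(out+) 1.08 Fperp 0.09 Fz -0.04
```

step_arm([
  {"x": -0.04, "y": 0, "z": 0, "rx": 0, "ry": 0, "rz": 0, "gripper": 0},
  {"x": -0.02, "y": 0, "z": 0, "rx": 0, "ry": 0, "rz": 0, "gripper": 0},
  {"x": 0, "y": 0, "z": 0, "rx": 0, "ry": 0, "rz": 0, "gripper": 0},
  {"x": 0, "y": 0, "z": 0, "rx": 0, "ry": 0, "rz": 0, "gripper": 0},
  {"x": 0, "y": 0, "z": 0, "rx": 0, "ry": 0, "rz": 0, "gripper": 0},
  {"x": 0, "y": 0, "z": 0, "rx": 0, "ry": 0, "rz": 0, "gripper": 0},
  {"x": 0, "y": 0, "z": 0, "rx": 0, "ry": 0, "rz": 0, "gripper": 0},
  {"x": 0, "y": 0, "z": 0, "rx": 0, "ry": 0, "rz": 0, "gripper": 0},
])

```text
t: 34.35
eef_pos: [0.6512, -0.1589, 0.0419]
ee_rot: [0.987, -0.162, -0.0, -0.0]
ft_force: [-0.1, -0.4, -1.3]
grip_width: 0.0122
```

```bash
python3 rr.py
```

```text
t 34.35 r 89.3 perp -0.0 z 41.91 Frad(out+) 0.01 Fperp -0.37 Fz -1.31
```

step_arm([
  {"x": -0.04, "y": 0, "z": 0, "rx": 0, "ry": 0, "rz": 0, "gripper": 0},
  {"x": 0, "y": 0, "z": 0, "rx": 0, "ry": 0, "rz": 0, "gripper": 0},
  {"x": 0, "y": 0, "z": 0, "rx": 0, "ry": 0, "rz": 0, "gripper": 0},
  {"x": 0, "y": 0, "z": 0, "rx": 0, "ry": 0, "rz": 0, "gripper": 0},
  {"x": 0, "y": 0, "z": 0, "rx": 0, "ry": 0, "rz": 0, "gripper": 0},
  {"x": 0, "y": 0, "z": 0, "rx": 0, "ry": 0, "rz": 0, "gripper": 0},
  {"x": 0, "y": 0, "z": 0, "rx": 0, "ry": 0, "rz": 0, "gripper": 0},
  {"x": 0, "y": 0, "z": 0, "rx": 0, "ry": 0, "rz": 0, "gripper": 0},
])

```text
t: 35.35
eef_pos: [0.6502, -0.1586, 0.0419]
ee_rot: [0.987, -0.162, -0.0, -0.0]
ft_force: [-0.3, 0.0, -0.4]
grip_width: 0.0117
```

```bash
python3 rr.py
```

```text
t 35.35 r 88.3 perp -0.0 z 41.89 Frad(out+) -0.29 Fperp -0.1 Fz -0.43
```

step_arm([
  {"x": -0.04, "y": 0, "z": 0.004, "rx": 0, "ry": 0, "rz": 0, "gripper": 0},
  {"x": -0.02, "y": 0, "z": 0, "rx": 0, "ry": 0, "rz": 0, "gripper": 0},
  {"x": 0, "y": 0, "z": 0, "rx": 0, "ry": 0, "rz": 0, "gripper": 0},
  {"x": 0, "y": 0, "z": 0, "rx": 0, "ry": 0, "rz": 0, "gripper": 0},
  {"x": 0, "y": 0, "z": 0, "rx": 0, "ry": 0, "rz": 0, "gripper": 0},
  {"x": 0, "y": 0, "z": 0, "rx": 0, "ry": 0, "rz": 0, "gripper": 0},
  {"x": 0, "y": 0, "z": 0, "rx": 0, "ry": 0, "rz": 0, "gripper": 0},
  {"x": 0, "y": 0, "z": 0, "rx": 0, "ry": 0, "rz": 0, "gripper": 0},
])

```text
t: 36.35
eef_pos: [0.6488, -0.1581, 0.0418]
ee_rot: [0.987, -0.162, -0.0, -0.0]
ft_force: [-0.3, -0.3, 1.0]
grip_width: 0.012
```

```bash
python3 rr.py
```

```text
t 36.35 r 86.7 perp 0.0 z 41.82 Frad(out+) -0.21 Fperp -0.39 Fz 0.98
```

step_arm([
  {"x": -0.04, "y": 0, "z": 0, "rx": 0, "ry": 0, "rz": 0, "gripper": 0},
  {"x": 0, "y": 0, "z": 0, "rx": 0, "ry": 0, "rz": 0, "gripper": 0},
  {"x": 0, "y": 0, "z": 0, "rx": 0, "ry": 0, "rz": 0, "gripper": 0},
  {"x": 0, "y": 0, "z": 0, "rx": 0, "ry": 0, "rz": 0, "gripper": 0},
  {"x": 0, "y": 0, "z": 0, "rx": 0, "ry": 0, "rz": 0, "gripper": 0},
  {"x": 0, "y": 0, "z": 0, "rx": 0, "ry": 0, "rz": 0, "gripper": 0},
  {"x": 0, "y": 0, "z": 0, "rx": 0, "ry": 0, "rz": 0, "gripper": 0},
  {"x": 0, "y": 0, "z": 0, "rx": 0, "ry": 0, "rz": 0, "gripper": 0},
])

```text
t: 37.35
eef_pos: [0.648, -0.1578, 0.0418]
ee_rot: [0.987, -0.162, 0.0, -0.0]
ft_force: [0.9, -0.8, 0.1]
grip_width: 0.012
```

```bash
python3 rr.py
```

```text
t 37.35 r 85.9 perp 0.0 z 41.85 Frad(out+) 1.13 Fperp -0.49 Fz 0.09
```

step_arm([
  {"x": -0.04, "y": 0, "z": 0, "rx": 0, "ry": 0, "rz": 0, "gripper": 0},
  {"x": 0, "y": 0, "z": 0, "rx": 0, "ry": 0, "rz": 0, "gripper": 0},
  {"x": 0, "y": 0, "z": 0, "rx": 0, "ry": 0, "rz": 0, "gripper": 0},
  {"x": 0, "y": 0, "z": 0, "rx": 0, "ry": 0, "rz": 0, "gripper": 0},
  {"x": 0, "y": 0, "z": 0, "rx": 0, "ry": 0, "rz": 0, "gripper": 0},
  {"x": 0, "y": 0, "z": 0, "rx": 0, "ry": 0, "rz": 0, "gripper": 0},
  {"x": 0, "y": 0, "z": 0, "rx": 0, "ry": 0, "rz": 0, "gripper": 0},
  {"x": 0, "y": 0, "z": 0, "rx": 0, "ry": 0, "rz": 0, "gripper": 0},
])

```text
t: 38.35
eef_pos: [0.647, -0.1575, 0.0418]
ee_rot: [0.987, -0.162, 0.0, 0.0]
ft_force: [2.0, -1.0, -0.5]
grip_width: 0.0118
```

```bash
python3 rr.py
python3 - <<'E'
from h import *
im=snapshot('scene'); crop(im,200,220,80,80,7,'pics/s6.png',10)
E
```

```text
t 38.35 r 84.9 perp 0.0 z 41.81 Frad(out+) 2.22 Fperp -0.31 Fz -0.47
```

View pics/s6.png

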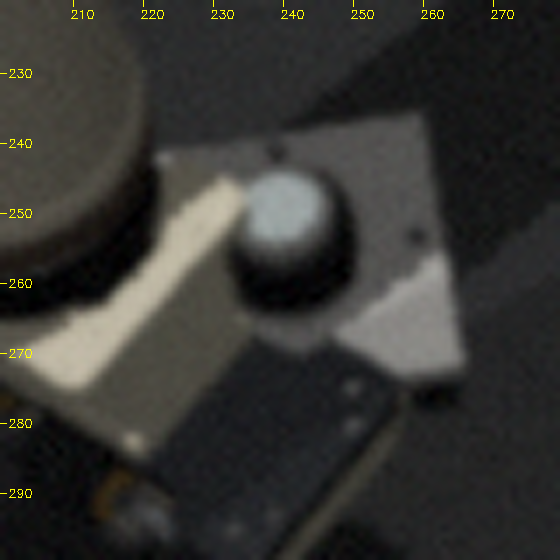

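The base corners at (259,236) and (265,272) are unchanged, and the push is rising (2.2 N), so the ramp is meeting the foot.

step_arm([
  {"x": -0.03, "y": 0, "z": 0, "rx": 0, "ry": 0, "rz": 0, "gripper": 0},
  {"x": 0, "y": 0, "z": 0, "rx": 0, "ry": 0, "rz": 0, "gripper": 0},
  {"x": 0, "y": 0, "z": 0, "rx": 0, "ry": 0, "rz": 0, "gripper": 0},
  {"x": 0, "y": 0, "z": 0, "rx": 0, "ry": 0, "rz": 0, "gripper": 0},
  {"x": 0, "y": 0, "z": 0, "rx": 0, "ry": 0, "rz": 0, "gripper": 0},
  {"x": 0, "y": 0, "z": 0, "rx": 0, "ry": 0, "rz": 0, "gripper": 0},
  {"x": 0, "y": 0, "z": 0, "rx": 0, "ry": 0, "rz": 0, "gripper": 0},
  {"x": 0, "y": 0, "z": 0, "rx": 0, "ry": 0, "rz": 0, "gripper": 0},
])

```text
t: 39.4
eef_pos: [0.6464, -0.1572, 0.0419]
ee_rot: [0.987, -0.162, 0.0, -0.0]
ft_force: [3.9, -1.3, -1.1]
grip_width: 0.0117
```

```bash
python3 rr.py
```

```text
t 39.4 r 84.2 perp 0.0 z 41.87 Frad(out+) 4.08 Fperp 0.01 Fz -1.08
```

The push is 4.1 N and has climbed past 3 N. I'm letting go and rising straight up.

step_arm([
  {"x": 0, "y": 0, "z": 0, "rx": 0, "ry": 0, "rz": 0, "gripper": 0.25},
  {"x": 0, "y": 0, "z": 0, "rx": 0, "ry": 0, "rz": 0, "gripper": 0.25},
  {"x": 0, "y": 0, "z": 0, "rx": 0, "ry": 0, "rz": 0, "gripper": 0.25},
  {"x": 0, "y": 0, "z": -0.3, "rx": 0, "ry": 0, "rz": 0, "gripper": 0.25},
  {"x": 0, "y": 0, "z": -0.8, "rx": 0, "ry": 0, "rz": 0, "gripper": 0.25},
  {"x": 0, "y": 0, "z": -1, "rx": 0, "ry": 0, "rz": 0, "gripper": 0.25},
  {"x": 0, "y": 0, "z": -1, "rx": 0, "ry": 0, "rz": 0, "gripper": 0.25},
  {"x": 0.5, "y": 0, "z": -1, "rx": 0, "ry": 0, "rz": 0, "gripper": 0},
])

```text
t: 40.4
eef_pos: [0.658, -0.1612, 0.1469]
ee_rot: [0.987, -0.163, 0.0, -0.0]
ft_force: [0.4, -0.3, -0.1]
grip_width: 0.0169
```

```bash
python3 go.py 0.6152 -0.147 0.063 71.4
python3 - <<'E'
from h import *
im=snapshot('scene'); crop(im,200,220,80,80,7,'pics/s7.png',10)
im=snapshot('top'); crop(im,345,170,80,80,7,'pics/t7.png',10)
E
```

```text
t 40.4 pos [ 0.658  -0.1612  0.1469] yawY -108.71 tilt [0.0009 0.0002] F [ 0.38 -0.27 -0.09] w 0.0169
units xyz total [-1.81  0.01  3.36]
rz total units -0.01
```

View pics/s7.png

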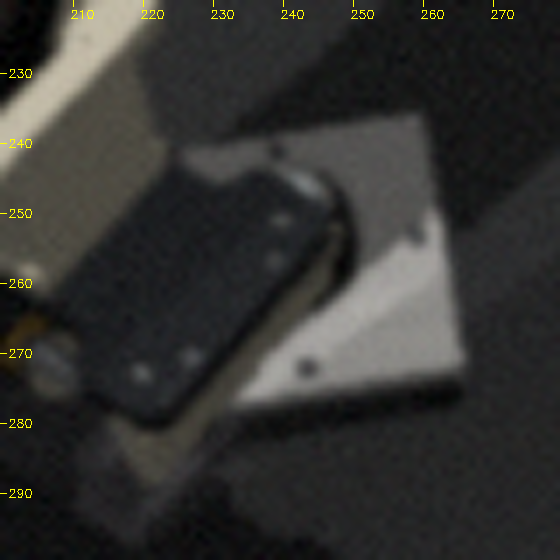

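View pics/t7.png

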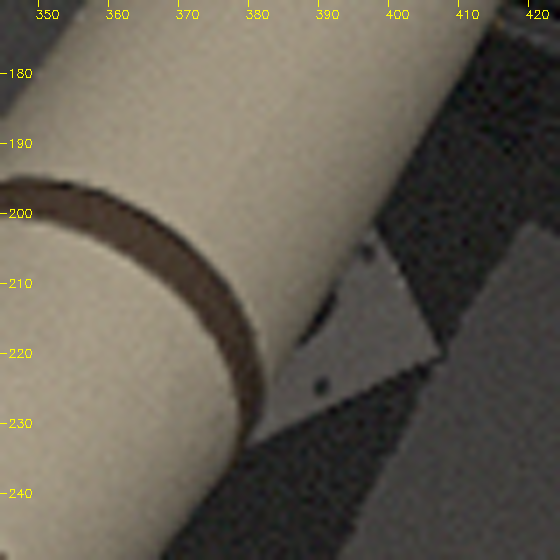

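step_arm([
  {"x": -0.9, "y": 0, "z": 0, "rx": 0, "ry": 0, "rz": 0, "gripper": 0},
  {"x": -0.85, "y": 0, "z": 0.4, "rx": 0, "ry": 0, "rz": 0, "gripper": 0},
  {"x": 0, "y": 0, "z": 0.6, "rx": 0, "ry": 0, "rz": 0, "gripper": 0},
  {"x": 0, "y": 0, "z": 0.6, "rx": 0, "ry": 0, "rz": 0, "gripper": 0},
  {"x": 0, "y": 0, "z": 0.5, "rx": 0, "ry": 0, "rz": 0, "gripper": 0},
  {"x": 0, "y": 0, "z": 0.3, "rx": 0, "ry": 0, "rz": 0, "gripper": 0},
  {"x": 0, "y": 0, "z": 0, "rx": 0, "ry": 0, "rz": 0, "gripper": 0},
  {"x": 0, "y": 0, "z": 0, "rx": 0, "ry": 0, "rz": 0, "gripper": 0},
], grip_force=10)

```text
t: 41.5
eef_pos: [0.617, -0.1475, 0.0846]
ee_rot: [0.987, -0.162, 0.0, 0.0]
ft_force: [-1.0, 0.6, -0.1]
grip_width: 0.0003
```

```bash
python3 rr.py; python3 go.py 0.6168 -0.1473 0.062 71.4
```

```text
t 41.5 r 53.2 perp -0.2 z 84.6 Frad(out+) -1.17 Fperp 0.23 Fz -0.09
t 41.5 pos [ 0.617  -0.1475  0.0846] yawY -108.7 tilt [ 0.0006 -0.0003] F [-1.03  0.59 -0.09] w 0.0003
units xyz total [-0.01 -0.01  0.9 ]
rz total units -0.01
```

step_arm([
  {"x": 0, "y": 0, "z": 0.4, "rx": 0, "ry": 0, "rz": 0, "gripper": 0},
  {"x": 0, "y": 0, "z": 0.4, "rx": 0, "ry": 0, "rz": 0, "gripper": 0},
  {"x": 0, "y": 0, "z": 0.08, "rx": 0, "ry": 0, "rz": 0, "gripper": 0},
  {"x": 0, "y": 0, "z": 0.04, "rx": 0, "ry": 0, "rz": 0, "gripper": 0},
  {"x": 0, "y": 0, "z": 0.04, "rx": 0, "ry": 0, "rz": 0, "gripper": 0},
  {"x": 0, "y": 0, "z": 0.04, "rx": 0, "ry": 0, "rz": 0, "gripper": 0},
  {"x": 0, "y": 0, "z": 0, "rx": 0, "ry": 0, "rz": 0, "gripper": 0},
  {"x": 0, "y": 0, "z": 0, "rx": 0, "ry": 0, "rz": 0, "gripper": 0},
])

```text
t: 42.5
eef_pos: [0.6169, -0.1473, 0.0603]
ee_rot: [0.987, -0.162, 0.0, -0.0]
ft_force: [-1.9, 0.7, 6.0]
grip_width: 0.0002
```

```bash
python3 rr.py
```

```text
t 42.5 r 53.0 perp 0.0 z 60.29 Frad(out+) -2.01 Fperp 0.03 Fz 6.04
```

step_arm([
  {"x": 0, "y": 0, "z": 0.02, "rx": 0, "ry": 0, "rz": 0, "gripper": 0},
  {"x": 0, "y": 0, "z": 0.02, "rx": 0, "ry": 0, "rz": 0, "gripper": 0},
  {"x": 0, "y": 0, "z": 0.01, "rx": 0, "ry": 0, "rz": 0, "gripper": 0},
  {"x": 0, "y": 0, "z": 0, "rx": 0, "ry": 0, "rz": 0, "gripper": 0},
  {"x": 0, "y": 0, "z": 0, "rx": 0, "ry": 0, "rz": 0, "gripper": 0},
  {"x": 0, "y": 0, "z": 0, "rx": 0, "ry": 0, "rz": 0, "gripper": 0},
  {"x": 0, "y": 0, "z": 0, "rx": 0, "ry": 0, "rz": 0, "gripper": 0},
  {"x": 0, "y": 0, "z": 0, "rx": 0, "ry": 0, "rz": 0, "gripper": 0},
])

```text
t: 43.5
eef_pos: [0.617, -0.1473, 0.0601]
ee_rot: [0.987, -0.162, 0.0, -0.0]
ft_force: [-4.7, 1.5, 13.4]
grip_width: 0.0003
```

```bash
python3 rr.py
```

```text
t 43.5 r 53.2 perp 0.0 z 60.05 Frad(out+) -4.97 Fperp -0.13 Fz 13.4
```

The corner is firm: 13.4 N at z 60.05 mm, level with the other corners (60.2). I'm lifting off and clearing away.

step_arm([
  {"x": 0, "y": 0, "z": -0.1, "rx": 0, "ry": 0, "rz": 0, "gripper": 0},
  {"x": 0, "y": 0, "z": -0.3, "rx": 0, "ry": 0, "rz": 0, "gripper": 0},
  {"x": 0, "y": 0, "z": -1, "rx": 0, "ry": 0, "rz": 0, "gripper": 0},
  {"x": 0, "y": 0, "z": -1, "rx": 0, "ry": 0, "rz": 0, "gripper": 0},
  {"x": 0, "y": 0, "z": -1, "rx": 0, "ry": 0, "rz": 0, "gripper": 0},
  {"x": 0, "y": -1, "z": -1, "rx": 0, "ry": 0, "rz": 0, "gripper": 0},
  {"x": 0, "y": -1, "z": -1, "rx": 0, "ry": 0, "rz": 0, "gripper": 0},
  {"x": -1, "y": -1, "z": 0, "rx": 0, "ry": 0, "rz": 0, "gripper": 0},
])

```text
t: 44.5
eef_pos: [0.6197, -0.0684, 0.1958]
ee_rot: [0.987, -0.163, 0.003, 0.0]
ft_force: [0.4, 0.6, -0.9]
grip_width: 0.0005
```

step_arm([
  {"x": -1, "y": -1, "z": 0, "rx": 0, "ry": 0, "rz": 0, "gripper": 0},
  {"x": -1, "y": -1, "z": 0, "rx": 0, "ry": 0, "rz": 0, "gripper": 0},
  {"x": -1, "y": -1, "z": 0, "rx": 0, "ry": 0, "rz": 0, "gripper": 0},
  {"x": 0, "y": -1, "z": 0, "rx": 0, "ry": 0, "rz": 0, "gripper": 0},
  {"x": 0, "y": -1, "z": 0, "rx": 0, "ry": 0, "rz": 0, "gripper": 0},
  {"x": 0, "y": 0, "z": 0, "rx": 0, "ry": 0, "rz": 0, "gripper": 0},
  {"x": 0, "y": 0, "z": 0, "rx": 0, "ry": 0, "rz": 0, "gripper": 0},
  {"x": 0, "y": 0, "z": 0, "rx": 0, "ry": 0, "rz": 0, "gripper": 0},
])

```text
t: 45.5
eef_pos: [0.5861, 0.0725, 0.193]
ee_rot: [0.987, -0.164, -0.0, 0.0]
ft_force: [0.1, 0.7, -0.9]
grip_width: 0.0002
```

```bash
python3 rr.py
python3 - <<'E'
from h import *
im=snapshot('scene'); crop(im,180,220,100,80,7,'pics/s8.png',10)
im=snapshot('top'); crop(im,345,160,80,80,7,'pics/t8.png',10)
E
```

```text
t 45.5 r -46.3 perp 198.5 z 193.01 Frad(out+) -0.13 Fperp 0.66 Fz -0.87
```

View pics/s8.png

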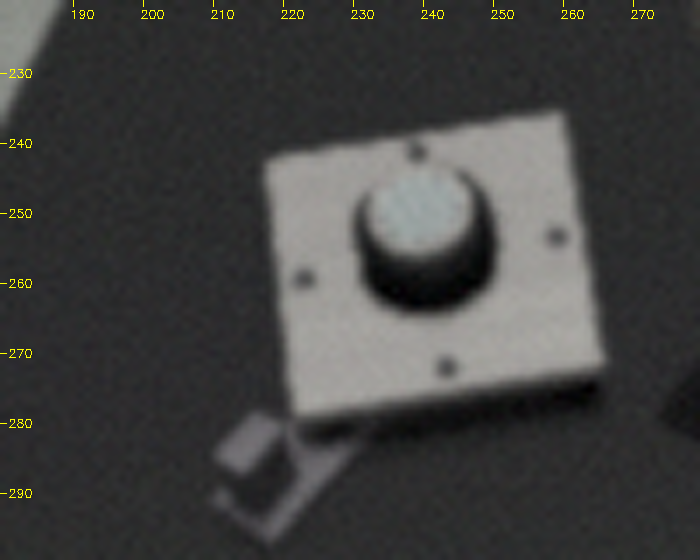

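View pics/t8.png

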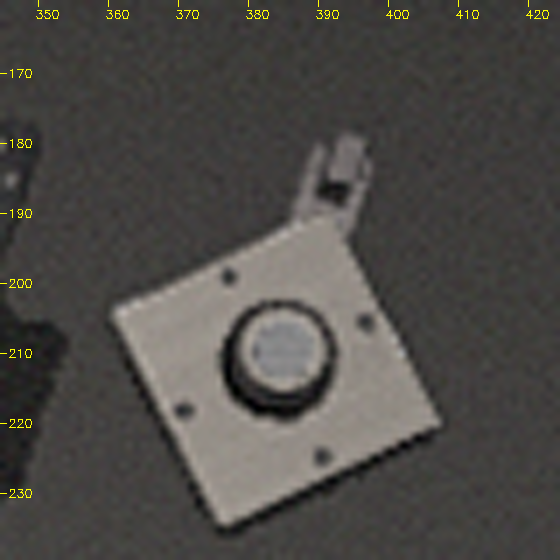

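Both views show the wedge under the (+,-) corner (scene (218,287), top (392,185)). The base corners are still where they were at the start, and the robot is clear. Handing in.

```bash
python3 -c "
from cell import ctrl
print(ctrl.finish_job())"
```

```text
the job is handed in; nothing more can be done
None
```

The wedge is snug under the short foot and that corner is now firm. I handed the job in at about 45.6 s of the 72 s allowed; no verdict is reported.

- **Finding the short foot:** three corners were firm at once, at 11.9, 11.9 and 8.6 N with no travel. The fourth, base (+,-) at about (0.617, -0.147), gave way 4.6 mm at 3–5 N and then bottomed at 13 N. The base had not moved after that.
- **Placing the wedge:** I used the smaller grey wedge, which was on the surface plate. I slid it in tip first along the corner's diagonal until the push had climbed from 1.1 through 2.2 to 4.1 N, then let go.
- **Checking the result:** with the wedge released, that corner held 13.4 N at z = 60.05 mm. The firm corners had read about 60.2 mm. It settled about 0.24 mm between 6 and 13.4 N, slightly more than the roughly 0.1 mm seen at the first firm corner.
- **Final pictures:** the base is where it started to within a pixel, and the wedge is centred under the right corner. The robot is clear of everything.

I did not press the other three corners again after wedging, so the base being level rests on the height at the wedged corner. I tried two move calls at the start that were refused for missing values; nothing moved.

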